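Set the gel-casting gap on a feeler by its drag

TASK

Set the sloping casting stand's gap by feel: take the red feeler out of its caddy, stand its blade fully down in the gap between the white stop and the sprung shoe, let go, then slide the green jaw by its black fin until the shoe presses the blade lightly (about 4 N) against the stop, and let go of it. Then draw the feeler up about 30 mm to feel that it drags, neither loose nor jammed, slide it fully home again and leave it standing in the gap under that light squeeze. Do not move the yellow feeler or anything else on the bench.

Things in the scene. Friction and masses are not known exactly. Their poses are not given: they have to be found in the camera images.
- feeler_grip (a point): centre of the red handle (22 mm thick, 40 wide, 60 long) of the loose red feeler, 120 mm above its blade's end. Axes: z along the feeler from blade to handle, x across its width, y through its thickness. Starts upright in one of the caddy's two pockets, the handle's underside resting on the caddy's top. 110 to 185 g
- feeler_tip (a point): middle of the lower end of the red feeler's steel blade; axes as feeler_grip. The blade is 6 mm thick (4 mm in its last 8 mm), 40 mm wide, 90 mm long, below the handle
- yellow_feeler_grip (a point): centre of the handle of the yellow feeler in the caddy's other pocket, 80 mm from the red one: same shape, blade 9 mm thick. Leave alone
- feeler: the red feeler as a whole, 150 mm long; origin in the middle of its blade's lower end, axes as feeler_grip
- caddy: fixed white block 78 x 180 x 100 mm (x, y, z), origin under its centre; two pockets 12 mm (y) x 46 mm (x), open at the top, centred 40 mm either side of its centre along y. It stands left or right of the stand; a fixed rack of test tubes, 110 x 160 mm and 105 mm tall, stands on the other side
- bed: aluminium bed of the fixed casting stand, 50 mm above the bench. Origin on the gap's floor. z: up along the gap, leaning 25 degrees from vertical towards the robot; x: normal of the bed's face, up and away from the robot; y: level, across the gap from jaw to stop. Gap: floor z = 0 (x 0 to 56 mm), back wall x = 0 (to z = 89 mm, it holds up the leaning blade), front open. Base 170 x 250 mm
- gap (a point): point on the gap's floor at the stop's nominal face, 24 mm off the back wall (bed frame x = 24 mm, y = 0, z = 0); axes as the bed's. A home blade has its end on z = 0, width along x, thickness along y. The white stop block is 36 mm thick (y) and 59 mm high (z), but its face is set anew each time, anywhere from y = -4 to +4 mm: find it by feel or sight
- jaw (a joint): position of the green sliding jaw, m: the unpressed shoe's face is at y = -(this value) in the bed's frame. Grows as the jaw leaves the stop (bed's -y), 0 to 0.036; starts at 0.018 to 0.028. It stays where left; sliding it takes about 7 N plus the spring's push. Jaw and shoe reach z = 57 mm
- fin (a point): middle of the upper part of the jaw's black upright fin, the grip to move it by: 12 mm thick (y), 32 wide (x), rising along the bed's z from the jaw's top (z = 56 mm) to z = 122 mm; this point is at z = 102, x = 24 mm, 86 mm behind the unpressed shoe's face. The steel shoe in the jaw's front is on springs: 1.2 N per mm from no force, 11 mm of travel
- amber_bottle: amber bottle, 72 mm across and 190 mm tall, origin under its centre: leave alone
- small_jar: glass jar with blue lid, 60 mm across and 80 mm tall, origin under its centre: leave alone
- beaker: glass beaker, 68 mm across and 95 mm tall, origin under its centre: leave alone
- marker: white and blue marker pen lying on the bench, about 138 mm long (along its x) and 16 mm thick, origin at mid-length on the bench: leave alone
Not all that is in view belongs to the job. Leave any turquoise look-alike of the feeler alone.

How it is judged (in metres and radians):
On the way, in this order (a step that is already met when the one before it is completed fails the run):
1. the red feeler's blade stands fully down in the gap (z of feeler_tip in the frame of bed between -0.006 and 0.006 m and x of feeler_tip in the frame of bed between 0.01 and 0.045 m and y of feeler_tip in the frame of bed between -0.035 and 0.008 m and angle between the z axis of feeler and the z axis of bed, either way round below 0.35 rad), for 0.2 s.
2. with the hand off both, the jaw's shoe presses the standing blade with 2 to 6 N (z of feeler_tip in the frame of bed between -0.006 and 0.006 m and x of feeler_tip in the frame of bed between 0.01 and 0.045 m and y of feeler_tip in the frame of bed between -0.035 and 0.008 m and angle between the z axis of feeler and the z axis of bed, either way round below 0.12 rad and contact force between feeler and jaw between 2 and 6 N and contact force between the fingers and jaw below 0.3 N and contact force between the fingers and feeler below 0.3 N), for 0.3 s.
3. the feeler is drawn up 15 to 45 mm while the shoe still drags on it with 2 to 6 N (contact force between feeler and jaw between 2 and 6 N and z of feeler_tip in the frame of bed between 0.015 and 0.045 m), for 0.1 s.
At the end, for the whole second after the job is handed in: the red feeler stands released and at rest in the gap, its blade's end within 6 mm of the gap's floor and its length within 0.12 rad of the gap's direction, and the jaw's shoe presses it with 2 to 6 N (z of feeler_tip in the frame of bed between -0.006 and 0.006 m and x of feeler_tip in the frame of bed between 0.01 and 0.045 m and y of feeler_tip in the frame of bed between -0.035 and 0.008 m and angle between the z axis of feeler and the z axis of bed, either way round below 0.12 rad and contact force between feeler and jaw between 2 and 6 N and linear speed of feeler below 0.02 m/s); the robot touches nothing.
It fails at once if the yellow feeler is moved by more than 20 mm (distance of yellow_feeler_grip from where it was at the start of the episode above 0.02 m).
It fails at once if the blade and the jaw are jammed together with more than 22 N (contact force between feeler and jaw above 22 N).
It fails at once if a bottle, jar, beaker or marker on the bench is shifted by more than 30 mm (distance of any of amber_bottle, small_jar, beaker, marker from where it was at the start of the episode above 0.03 m).
It also fails if it takes over 72 s, if anything falls off the work surface, if the arm or the gripper's body presses on something with over 40 N, if the wrist force passes 120 N, or if a joint passes its speed limit or range.

ROBOT

A 6-joint arm with a two-finger parallel gripper is mounted at the origin on the work surface. World frame = base frame: x ahead of the robot, y to its left, z up, the work surface at z = 0. Lengths are in mm, angles in rad, forces in N, time in s.
With the tool pointing down it reaches from about 400 to 825 mm from the base axis. Payload 7 kg.
Tool frame: the origin (TCP) lies at the very end of the fingers, on their centre line; the grasp point (between the pads) lies 19 mm behind it; z points along the fingers, y is the direction in which the jaws open and shut (so a half turn about z gives the same grasp; the last joint's range is limited). The gripper opens to 88 mm and grips with 3 to 60 N. Pads are 19 mm wide; open, the fingers measure 130 mm over their backs; the gripper's body (78 mm by 193 mm) begins 47 mm behind the grasp point.
Start: joints at [1.487, 0.359, 0.012, 0, -1.224, -0.288], TCP at [245.23, 628.854, 192.161] pointing down, gripper open.
Joint ranges: [-3.07, 3.07], [-1.43, 2.12], [-1.02, 1.25], [-3.03, 1.67], [-3.05, -0], [-3.03, 3.03]. Speed limits (rad/s): [2.39, 2.39, 3.01, 3.14, 3.14, 3.14].

INTERFACE

Orientations are given as a unit quaternion [x, y, z, w].
In Python, from plant import bot gives the robot as it stands. Calls block until the motion is done:
- bot.move_ptp(position, orientation): joint-space move of the TCP to a pose.
- bot.line_to(position, velocity=150, ori=None): straight line of the TCP; ori=None keeps the orientation; velocity is the mean speed in mm/s.
- bot.move_joints(angles): joint-space move.
- bot.move_gripper(opening, force=None): finger opening in mm; force is the grip in N (None keeps the last); returns when the fingers have stopped.
- bot.pause(seconds).
- bot.solve_ik(position, orientation): joint angles nearest the present ones, or None.
- bot.read_state(): the state.
- bot.camera(name): name is "scene" or "top" or "wrist"; returns the picture (420x560x3 uint8, red, green, blue); there is no depth.
- bot.get_calibration(name): a dict with "fx", "fy", "cx", "cy" (pixels), "view" (4x4, takes a point from world to camera coordinates); the wrist camera has in their place "T_tool_cam" (4x4, takes a point from camera to tool coordinates, whose origin is the TCP and whose axes are the flange's). Camera axes: x right, y up, looking along -z (the intrinsics and any distortion apply to the point x, -y, -z); pixel columns grow to the right and rows downward; lengths in mm; the calibration is good to about 2 mm. A picture is of the moment at which its call begins: read the wrist's pose just before it. get_calibration takes no time and is no camera call.
A pose or a line that the arm cannot do raises bot.Unreachable and nothing moves.
- bot.close_job(): hands the job in, once; it reports no verdict.
The state is a dict: "t": time; "joint_pos": joint angles; "qvel": joint speeds; "tau": joint torques, N m; "tcp_pos": TCP position; "eef_rot": TCP orientation; "contact_force": force on the tool from outside, world axes, zero at the start; "moment": the same for the moment, N m; "width": finger opening in mm.
Only numpy, scipy, OpenCV 4.12 (cv2) and the standard library are available. Lean on these libraries where they do the work, as an engineer would, in place of code of your own. Each camera call takes 0.05 s, during which the arm holds its last target.

## Working session

There is one attempt and no reset: what is moved stays moved. The work goes in short steps, each a Python script; the robot and the scene stay as the last script left them, time stands still between calls to the robot, and variables do not carry over. Pictures are saved under pics/ and viewed, and the job is handed in when it is done.

```bash
ls; mkdir -p pics; python3 - <<'E'
from plant import bot
import cv2,numpy as np
for n in ["scene","top","wrist"]:
    s=bot.read_state()
    im=bot.camera(n); cv2.imwrite(f"pics/{n}0.png",im[:,:,::-1])
    c=bot.get_calibration(n); print(n,{k:(np.round(np.array(v),3).tolist()) if not isinstance(v,str) else v for k,v in c.items()})
s=bot.read_state();print(s)
E
```

```text
pics
scene {'fx': 433.3, 'fy': 433.3, 'cx': 275.136, 'cy': 207.771, 'view': [[0.85, 0.527, -0.016, -453.524], [-0.307, 0.52, 0.797, 86.845], [0.429, -0.672, 0.603, -1215.385], [0.0, 0.0, 0.0, 1.0]]}
top {'fx': 494.005, 'fy': 494.005, 'cx': 274.362, 'cy': 211.585, 'view': [[-0.016, -1.0, 0.008, -4.7], [0.981, -0.014, 0.194, -544.81], [-0.193, 0.011, 0.981, -1193.335], [0.0, 0.0, 0.0, 1.0]]}
wrist {'fx': 367.376, 'fy': 367.376, 'cx': 282.037, 'cy': 208.666, 'T_tool_cam': [[-0.001, 0.969, 0.247, 65.909], [1.0, 0.001, 0.0, 0.297], [0.0, 0.247, -0.969, -192.505], [0.0, 0.0, 0.0, 1.0]]}
{'t': 0.15, 'joint_pos': array([ 1.48709319e+00,  3.59223351e-01,  1.12649109e-02, -2.32786203e-04,
       -1.22413200e+00, -2.88124189e-01]), 'qvel': array([ 0.00014149, -0.00049509,  0.00316872, -0.00069953, -0.00037182,
       -0.00039705]), 'tau': array([-1.76608337e-03, -5.83273888e+01,  2.93293029e+01,  7.00125083e+00,
        8.87717411e-03, -1.03141999e-04]), 'tcp_pos': array([245.11104636, 628.4663757 , 191.43932822]), 'eef_rot': array([ 9.82760240e-01, -1.84883423e-01, -4.28511347e-05,  6.54848364e-04]), 'contact_force': array([ 0.11296061,  0.04933019, -0.04278807]), 'moment': array([ 0.02128295, -0.00478574, -0.03287601]), 'width': 87.93755445880048}
```

View pics/scene0.png

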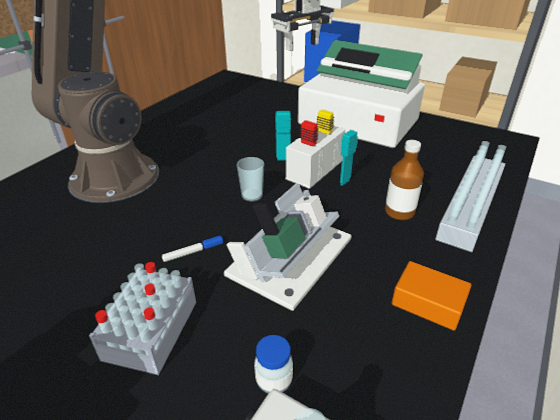

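View pics/top0.png

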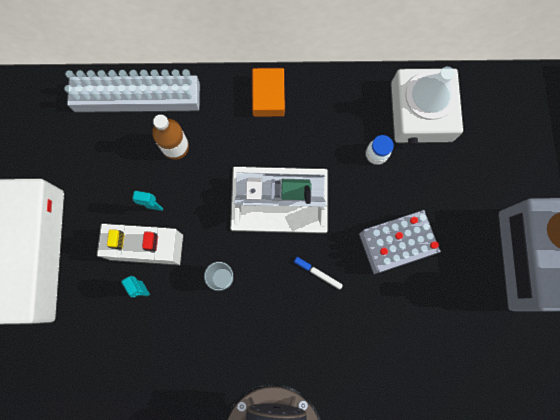

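View pics/wrist0.png

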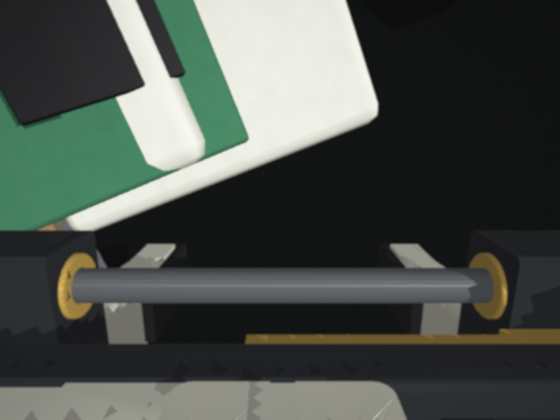

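```bash
cat > h.py <<'E'
import numpy as np, cv2
from plant import bot
from scipy.spatial.transform import Rotation as R
def cam(n):
    c=bot.get_calibration(n); V=np.array(c["view"]); return c,V
def proj(n,P,V=None):
    c=bot.get_calibration(n); V=np.array(c["view"]) if V is None else V
    p=np.atleast_2d(P)@V[:3,:3].T+V[:3,3]
    return np.c_[c["cx"]+c["fx"]*p[:,0]/-p[:,2], c["cy"]+c["fy"]*p[:,1]/p[:,2]]
def wview(s):
    c=bot.get_calibration("wrist"); T=np.eye(4); T[:3,:3]=R.from_quat(s["eef_rot"]).as_matrix(); T[:3,3]=s["tcp_pos"]
    return np.linalg.inv(T@np.array(c["T_tool_cam"]))
def unproj(n,uv,z,V=None):
    c=bot.get_calibration(n); V=np.array(c["view"]) if V is None else V
    d=np.array([(uv[0]-c["cx"])/c["fx"],-(uv[1]-c["cy"])/c["fy"],-1.])
    Ri=V[:3,:3].T; o=-Ri@V[:3,3]; w=Ri@d
    return o+w*(z-o[2])/w[2]
def crop(im,x0,y0,x1,y1,k,name):
    cv2.imwrite(name,cv2.resize(im[y0:y1,x0:x1,::-1],None,fx=k,fy=k,interpolation=cv2.INTER_CUBIC))
E
python3 - <<'E'
import cv2
from h import *
a=cv2.imread("pics/top0.png")[:,:,::-1]
crop(a,90,180,190,300,5,"pics/c1.png"); crop(a,225,160,335,240,7,"pics/c2.png")
b=cv2.imread("pics/scene0.png")[:,:,::-1]
crop(b,265,100,365,200,6,"pics/c3.png"); crop(b,220,180,360,310,4,"pics/c4.png")
E
```

```text
(no output)
```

View pics/c1.png

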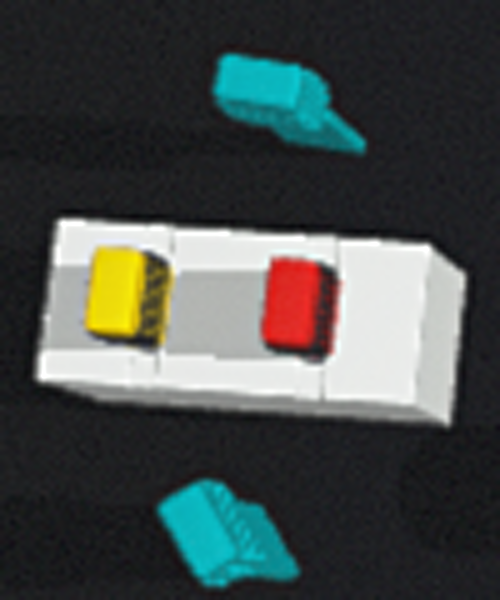

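View pics/c2.png

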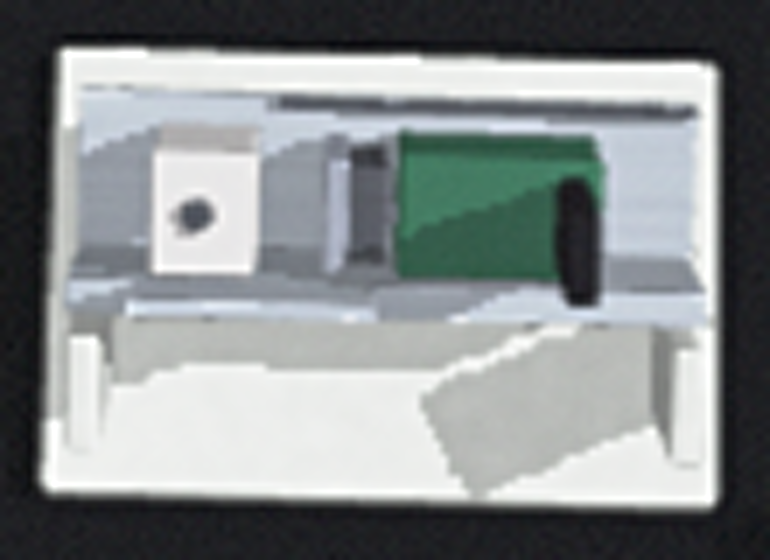

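View pics/c3.png

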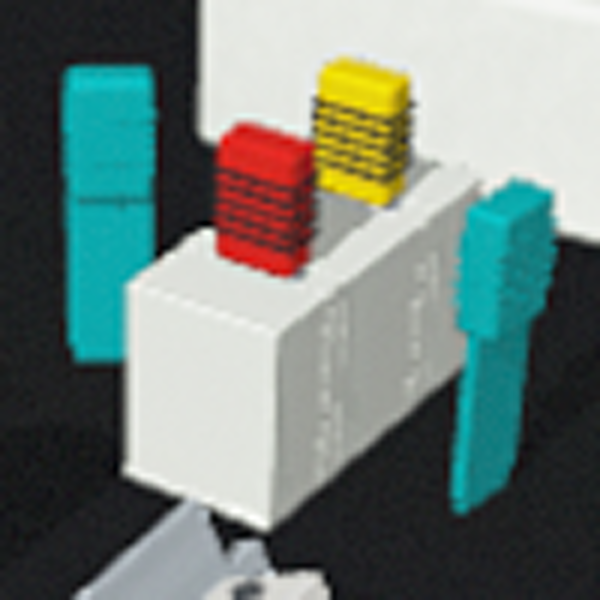

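View pics/c4.png

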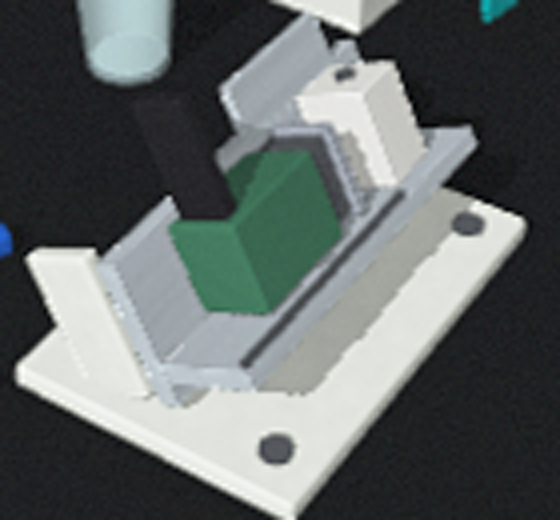

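```bash
python3 - <<'E'
from h import *
f=lambda x,y,z:np.round(unproj("top",(225+x/7,160+y/7),z),1)
for n,p in dict(tl=(58,48),tr=(718,65),bl=(43,490),br=(716,508)).items(): print(n,f(*p,12))
print("fintop",f(577,240,50+110),"stop top tl..",f(152,148,100),f(258,148,100),f(250,275,115),f(148,272,115))
g=lambda x,y,z:np.round(unproj("top",(90+x/5,180+y/5),z),1)
print("caddy",[g(*p,100) for p in [(58,218),(430,242),(418,402),(38,380)]])
print("red",[g(*p,160) for p in [(270,258),(318,262),(308,350),(260,345)]])
print("yel",[g(*p,160) for p in [(92,246),(142,248),(135,337),(86,335)]])
print("turq",[g(*p,150) for p in [(260,80),(205,530)]])
E
```

```text
tl [675.3  93.8  12. ]
tr [ 665.3 -156.4   12. ]
bl [505.8  99.3  12. ]
br [ 495.5 -149.4   12. ]
fintop [563.5 -89.  160. ] stop top tl.. [612.6  54.4 100. ] [612.1  17.2 100. ] [563.1  20.2 115. ] [564.7  55.3 115. ]
caddy [array([511.8, 404.2, 100. ]), array([497.6, 225.1, 100. ]), array([420.6, 229. , 100. ]), array([433.8, 409.7, 100. ])]
red [array([481.3, 286.3, 160. ]), array([479.2, 264.4, 160. ]), array([438.9, 267.7, 160. ]), array([441.5, 289.4, 160. ])]
yel [array([488. , 367.5, 160. ]), array([486.8, 344.7, 160. ]), array([446. , 346.1, 160. ]), array([447.2, 368.2, 160. ])]
turq [array([567. , 296.5, 150. ]), array([359.4, 313.7, 150. ])]
```

```bash
cat >> h.py <<'E'
def quat(x,z):
    x=np.array(x,float); z=np.array(z,float); z/=np.linalg.norm(z); x=x-z*(x@z); x/=np.linalg.norm(x)
    return R.from_matrix(np.c_[x,np.cross(z,x),z]).as_quat()
def axes(yaw,tilt):
    Rm=R.from_euler('z',yaw).as_matrix()
    c,s=np.cos(tilt),np.sin(tilt)
    return Rm@[c,0,s],Rm@[0,1,0],Rm@[-s,0,c]
T25=np.deg2rad(25)
SY=-0.037; CY=-0.075
E
python3 - <<'E'
from h import *
cx,cy,cz=axes(CY,0); bx,by,bz=axes(SY,T25)
for nm,p,ax,zz in [("caddy",[461,277,121],(cx,-cx,cy,-cy),-cz),("caddyUp",[461,277,300],(cx,-cx,cy,-cy),-cz),("gap",[560,15,150],(bx,-bx,by,-by),-bz),("gapUp",[525,15,240],(bx,-bx,by,-by),-bz),("fin",[545,-90,140],(bx,-bx,by,-by),-bz),("lookstand",np.array([590,-20,60])+bz*200-bx*90,(bx,by,-by),-bz)]:
    for n,a in zip("x -x y -y".split(),ax):
        q=bot.solve_ik(np.array(p,float),quat(a,zz)); print(nm,n,None if q is None else np.round(q,2))
E
```

```text
caddy x [ 0.91  0.19 -0.39  0.   -0.99  0.59]
caddy -x [ 0.91  0.19 -0.39  0.   -0.99 -2.55]
caddy y [ 0.91  0.19 -0.39  0.   -0.99  2.16]
caddy -y [ 0.91  0.19 -0.39  0.   -0.99 -0.98]
caddyUp x [ 0.91  0.08 -0.11  0.   -1.38  0.59]
caddyUp -x [ 0.91  0.08 -0.11  0.   -1.38 -2.55]
caddyUp y [ 0.91  0.08 -0.11  0.   -1.38  2.16]
caddyUp -y [ 0.91  0.08 -0.11  0.   -1.38 -0.98]
gap x [ 0.49 -0.06 -0.9   0.56 -0.41  0.56]
gap -x [ 0.49 -0.06 -0.9   0.56 -0.41 -2.58]
gap y [ 0.49 -0.06 -0.9   0.56 -0.41  2.13]
gap -y [ 0.49 -0.06 -0.9   0.56 -0.41 -1.01]
gapUp x [ 0.59 -0.22 -0.75  0.39 -0.72  0.69]
gapUp -x [ 0.59 -0.22 -0.75  0.39 -0.72 -2.45]
gapUp y [ 0.59 -0.22 -0.75  0.39 -0.72  2.26]
gapUp -y [ 0.59 -0.22 -0.75  0.39 -0.72 -0.88]
fin x [ 0.27 -0.06 -0.86  0.36 -0.38  0.96]
fin -x [ 0.27 -0.06 -0.86  0.36 -0.38 -2.19]
fin y [ 0.27 -0.06 -0.86  0.36 -0.38  2.53]
fin -y [ 0.27 -0.06 -0.86  0.36 -0.38 -0.61]
lookstand x [ 0.74 -0.45 -0.98  0.44 -0.77  0.52]
lookstand -x [ 2.32 -1.32 -0.96  0.38 -2.22  0.97]
lookstand y [ 0.74 -0.45 -0.98  0.44 -0.77 -1.05]
```

```bash
python3 - <<'E'
from h import *
cx,cy,cz=axes(CY,0); bx,by,bz=axes(SY,T25)
bot.move_ptp(np.array([400.,300,260]),quat(cx,-cz))
s=bot.read_state(); im=bot.camera("wrist"); np.save("s1.npy",wview(s)); cv2.imwrite("pics/w1.png",im[:,:,::-1]); print(s["t"],s["tcp_pos"])
bot.move_ptp(np.array([590,-20,60])+bz*200-bx*90,quat(bx,-bz))
s=bot.read_state(); im=bot.camera("wrist"); np.save("s2.npy",wview(s)); cv2.imwrite("pics/w2.png",im[:,:,::-1]); print(s["t"],s["tcp_pos"],s["contact_force"])
E
```

```text
1.5333 [399.91318098 300.61559331 259.7628314 ]
2.8 [424.94696923 -12.75099858 204.2153634 ] [ 0.4057286   0.13653579 -0.59836423]
```

View pics/w1.png

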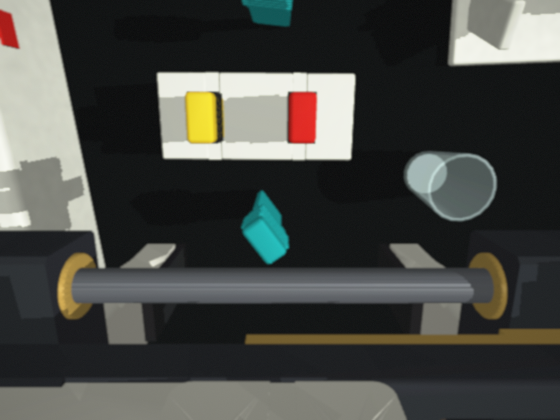

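View pics/w2.png

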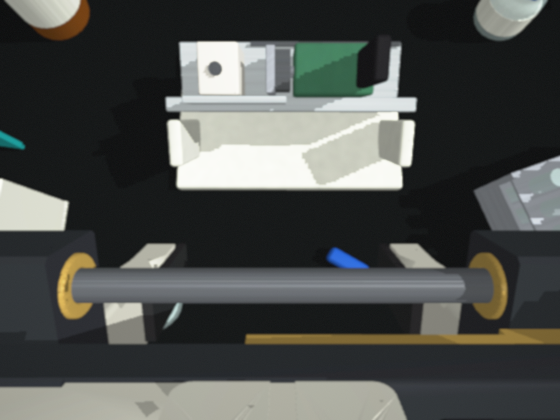

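```bash
python3 - <<'E'
from h import *
a=cv2.imread("pics/w2.png")[:,:,::-1]; crop(a,155,30,425,200,2.95,"pics/w2c.png")
V=np.load("s1.npy")
for p in [(158,73),(355,73),(351,159),(163,159)]: print("c",np.round(unproj("wrist",p,100,V),1))
for p in [(290,92),(317,92),(317,143),(289,143)]: print("r",np.round(unproj("wrist",p,160,V),1))
a=cv2.imread("pics/w1.png")[:,:,::-1]; crop(a,150,60,370,170,3.6,"pics/w1c.png")
E
```

```text
c [510.8 404.4 100. ]
c [497.3 226.8 100. ]
c [419.9 232.7 100. ]
c [433.6 412.  100. ]
r [482.  288.1 160. ]
r [480.5 267.7 160. ]
r [442.3 269.7 160. ]
r [443.9 291.6 160. ]
```

View pics/w2c.png

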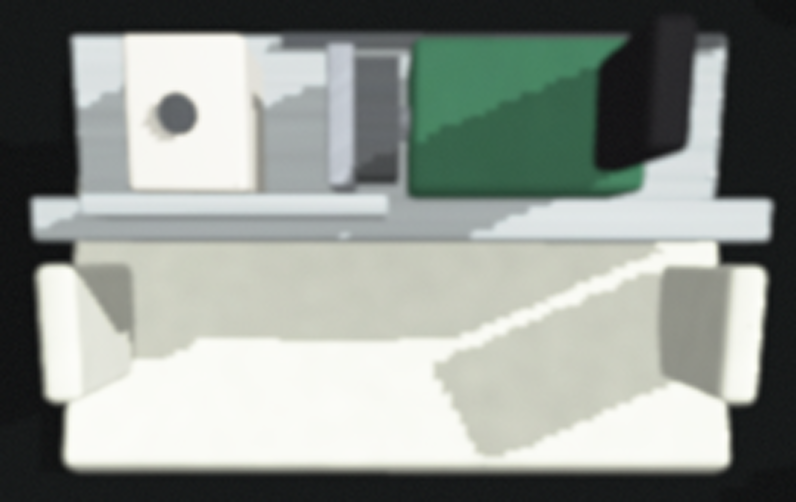

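View pics/w1c.png

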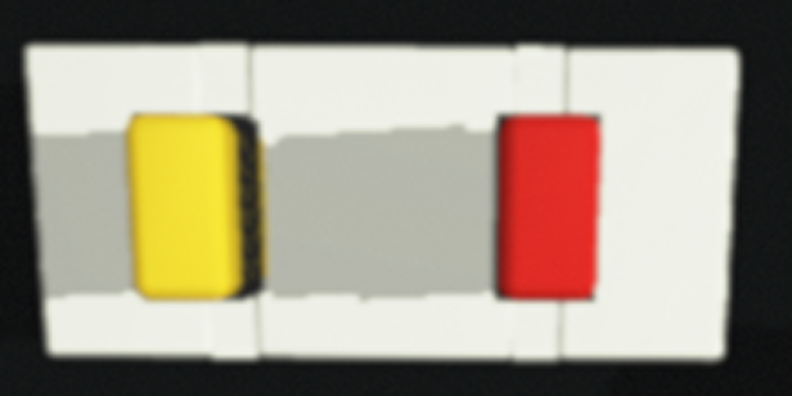

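```bash
cat > fit.py <<'E'
from h import *
from scipy.optimize import least_squares
V2=np.load("s2.npy")
w=lambda x,y:(155+x/2.95,30+y/2.95); t=lambda x,y:(225+x/7,160+y/7)
# (cam, px, (bx,by,bz) function of params) p: X,Y,Z,yaw,stop,jaw,xf ; 0-weights via nan
obs=[]
def A(c,px,f,wx=1,wy=1): obs.append((c,px,f,wx,wy))
A("wrist",w(130,190),lambda p:(0,p[4]+36,59)); A("wrist",w(253,190),lambda p:(0,p[4],59))
A("wrist",w(125,35),lambda p:(p[6],p[4]+36,59)); A("wrist",w(244,35),lambda p:(p[6],p[4],59))
fy=lambda p:-p[5]-86
A("wrist",w(655,16),lambda p:(40,fy(p)+6,122)); A("wrist",w(694,18),lambda p:(40,fy(p)-6,122))
A("wrist",w(652,152),lambda p:(8,fy(p)+6,122)); A("wrist",w(688,150),lambda p:(8,fy(p)-6,122))
A("wrist",w(328,187),lambda p:(0,-p[5],57),1,0); A("wrist",w(328,42),lambda p:(p[6],-p[5],57),1,0)
A("top",t(148,272),lambda p:(0,p[4]+36,59)); A("top",t(252,275),lambda p:(0,p[4],59))
A("top",t(152,150),lambda p:(p[6],p[4]+36,59)); A("top",t(258,150),lambda p:(p[6],p[4],59))
A("top",t(578,305),lambda p:(8,fy(p),122))
A("top",t(330,140),lambda p:(p[6],-p[5],57),1,0)
def world(p,b):
    bx,by,bz=axes(p[3],T25); return np.array([p[0],p[1],p[2]])+b[0]*bx+b[1]*by+b[2]*bz
def res(p):
    r=[]
    for c,px,f,wx,wy in obs:
        q=proj(c,world(p,f(p)),V2 if c=="wrist" else None)[0]
        k=1.0 if c=="wrist" else 1.0
        r+=[(q[0]-px[0])*wx,(q[1]-px[1])*wy]
    r+=[(p[2]-50)/2,(p[3]+0.037)/0.005,p[4]/4]
    return np.array(r)
if __name__=="__main__":
    o=least_squares(res,[580,15,50,-.037,0,22,48]); p=o.x
    print(np.round(p,3)); print(np.round(o.fun,1).tolist()); np.save("bed.npy",p)
    print("stop face at bed x=24,z=0:",world(p,(24,p[4],0)),"fin",world(p,(24,fy(p),102)))
E
python3 fit.py
```

```text
[ 5.9042e+02  1.8824e+01  4.7102e+01 -4.6000e-02 -0.0000e+00  2.4424e+01
  4.5158e+01]
[0.6, 1.6, -1.1, 1.9, -0.2, -0.1, 0.8, 0.2, -1.2, -1.6, 2.5, -2.2, -3.3, 0.0, 1.0, 0.8, 0.7, 0.0, 0.5, -0.0, 0.0, 0.3, -0.1, 0.3, -0.2, -0.5, -0.5, -0.1, 0.4, 0.0, -0.6, 0.0, -1.4, -1.8, -0.0]
stop face at bed x=24,z=0: [612.14860395  17.82816645  57.24435868] fin [564.03382134 -90.50738064 149.68775296]
```

```bash
python3 - <<'E'
from h import *
cx,cy,cz=axes(CY,0)
q=quat(-cy,-cz)
bot.move_gripper(62)
bot.move_ptp(np.array([462.,278,280]),q)
s=bot.read_state(); b=s["contact_force"]; print(s["t"],s["tcp_pos"],b)
bot.line_to([462,278,118],velocity=120)
s=bot.read_state(); print(s["t"],s["tcp_pos"],s["contact_force"])
bot.move_gripper(30,force=25)
s=bot.read_state(); print(s["t"],s["width"],s["contact_force"],s["moment"])
im=bot.camera("wrist"); cv2.imwrite("pics/w3.png",im[:,:,::-1])
im=bot.camera("scene"); crop(im,240,60,400,200,5,"pics/s3.png")
E
```

```text
4.8667 [461.8631957  277.37772414 279.8248975 ] [0.80385266 0.23202213 0.45009932]
6.3667 [462.37359853 278.3681849  118.70252173] [0.33589227 0.60202016 0.16140015]
6.875 39.42650687861888 [-0.6930713   0.44827255  1.17346364] [ 0.06443533 -0.07367641  0.03159053]
```

View pics/s3.png

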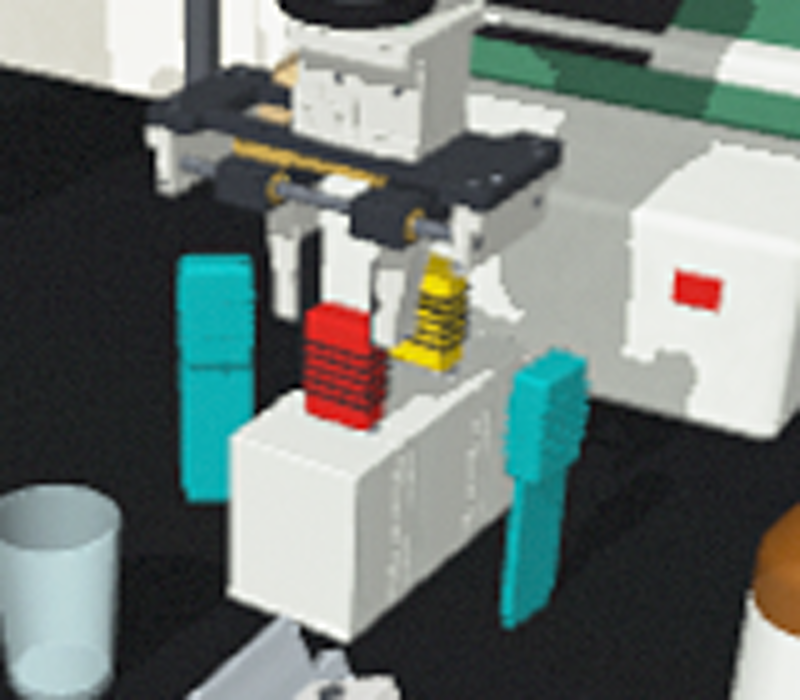

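View pics/w3.png

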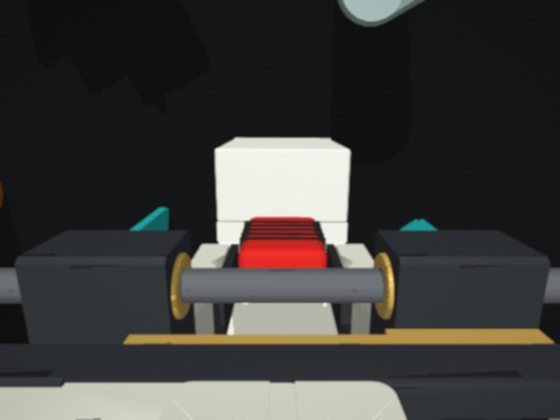

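```bash
python3 - <<'E'
from h import *
s=bot.read_state();print(s["tcp_pos"])
for d in (-20,20):
  for z in (118,160,100):
    print(d,z,((proj("scene",np.array([462+d,278,z]))[0]-[240,60])*5).round())
E
```

```text
[462.15163498 278.07657117 118.2004901 ]
-20 118 [302. 379.]
-20 160 [304. 306.]
-20 100 [301. 409.]
20 118 [370. 397.]
20 160 [373. 323.]
20 100 [368. 428.]
```

```bash
python3 - <<'E'
from h import *
im=bot.camera("scene"); crop(im,280,80,350,150,9,"pics/s4.png")
E
```

```text
(no output)
```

View pics/s4.png

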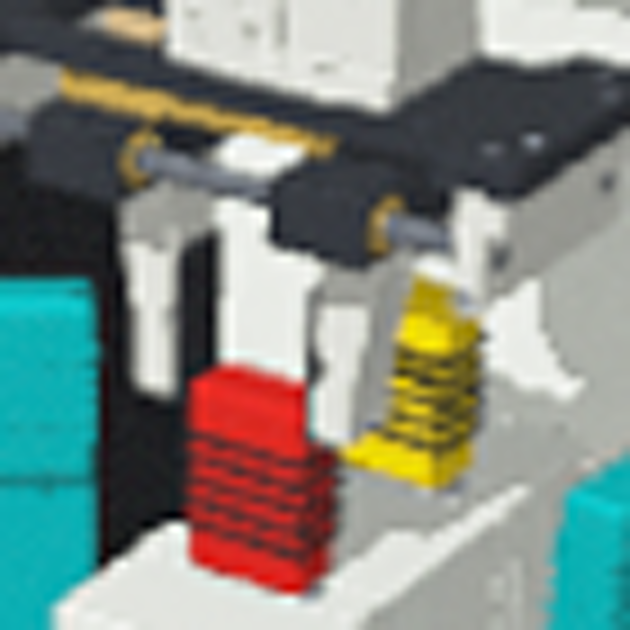

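```bash
python3 - <<'E'
from h import *
s=bot.read_state();V=wview(s)
for y in (-20,20):
  for z in (0,-33,-60):
    T=R.from_quat(s["eef_rot"]).apply([0,y,z])+s["tcp_pos"]; print(y,z,proj("wrist",T,V).round())
# handle top
for p in [(482,267,160),(442,267,160),(482,267,100)]: print(proj("wrist",np.array(p,float),V).round(), )
im=bot.camera("top"); crop(im,90,180,210,300,5,"pics/t4.png")
E
```

```text
-20 0 [[245. 239.]]
-20 -33 [[238. 262.]]
-20 -60 [[230. 289.]]
20 0 [[318. 239.]]
20 -33 [[324. 262.]]
20 -60 [[332. 289.]]
[[234. 250.]]
[[326. 243.]]
[[247. 214.]]
```

View pics/t4.png

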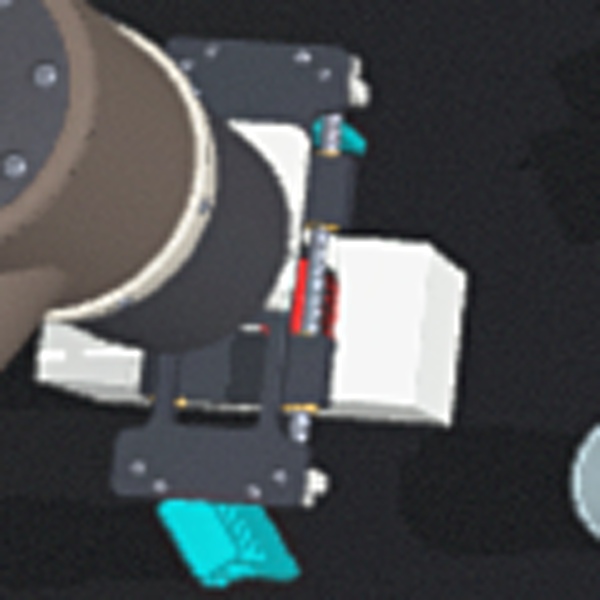

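```bash
python3 - <<'E'
from h import *
s=bot.read_state(); p=s["tcp_pos"]; b=s["contact_force"]
bot.line_to([462,278,270],velocity=150)
bot.pause(0.2)
s=bot.read_state(); print(s["t"],s["width"],s["contact_force"]-b,s["moment"])
im=bot.camera("scene"); crop(im,240,20,400,160,5,"pics/s5.png")
print(((proj("scene",s["tcp_pos"]-[0,0,108])[0]-[240,20])*5).round())
E
```

```text
8.4417 39.92442986498806 [ 0.7706602   0.71222517 -4.75857103] [ 0.13017564 -0.088193    0.02570887]
[337. 512.]
```

View pics/s5.png

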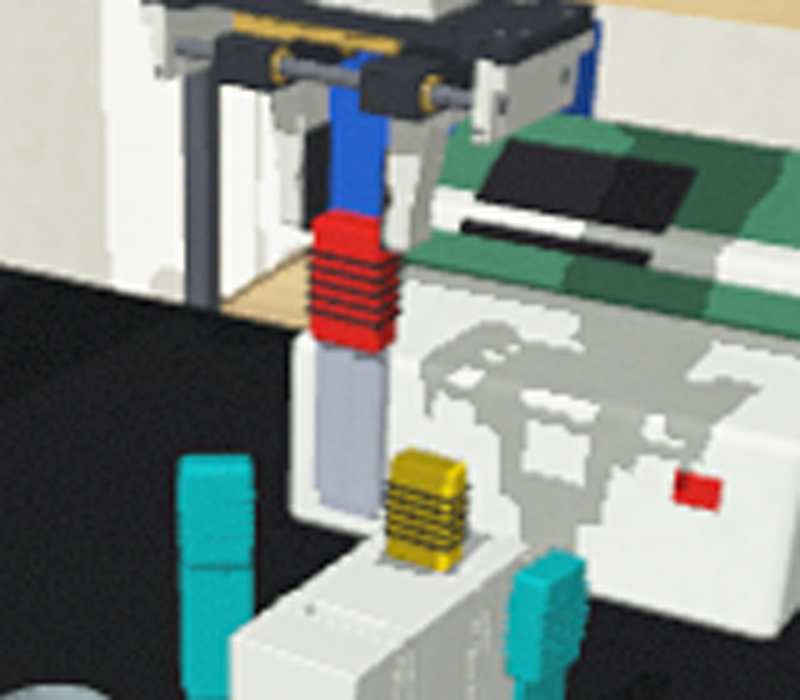

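```bash
cat >> h.py <<'E'
try:
    P=np.load("bed.npy"); P[3]=-0.042
    BX,BY,BZ=axes(P[3],T25)
    # B: bed coords with y measured from ESTIMATED stop face
    O=np.array([590.42,18.82,47.1])
    def bw(x,y,z): return O+x*BX+y*BY+z*BZ
    def wb(p): d=np.asarray(p)-O; return np.array([d@BX,d@BY,d@BZ])
    QX=quat(-BY,-BZ); QY=quat(BX,-BZ)
    def tip(s): return wb(s["tcp_pos"]+108*R.from_quat(s["eef_rot"]).as_matrix()[:,2])
    def fb(s): f=s["contact_force"]; return np.array([f@BX,f@BY,f@BZ])
except FileNotFoundError: pass
E
python3 - <<'E'
from h import *
bot.move_ptp(bw(23,-10,130+108),QX)
bot.pause(0.3)
s=bot.read_state(); print(s["t"],tip(s),fb(s))
bot.line_to(bw(23,-10,75+108),velocity=100); bot.pause(0.3)
s=bot.read_state(); print(s["t"],tip(s),fb(s),s["joint_pos"].round(2))
V=wview(s); im=bot.camera("wrist"); cv2.imwrite("pics/w6.png",im[:,:,::-1])
im=bot.camera("scene"); crop(im,220,150,380,290,5,"pics/s6.png")
im=bot.camera("top"); crop(im,220,140,340,240,6,"pics/t6.png")
E
```

```text
9.825 [ 23.12608378  -9.2277503  129.65094906] [-0.73441274 -0.37528682 -2.23482519]
10.825 [23.42701519 -9.72287413 75.50773473] [-1.60645933  0.16317053 -1.0965948 ] [ 0.56 -0.19 -0.78  0.4  -0.66 -0.89]
```

View pics/w6.png

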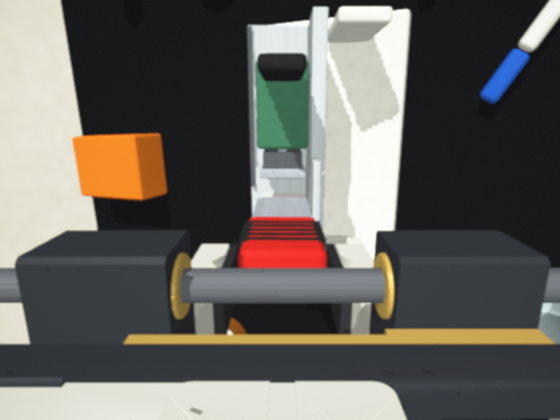

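View pics/s6.png

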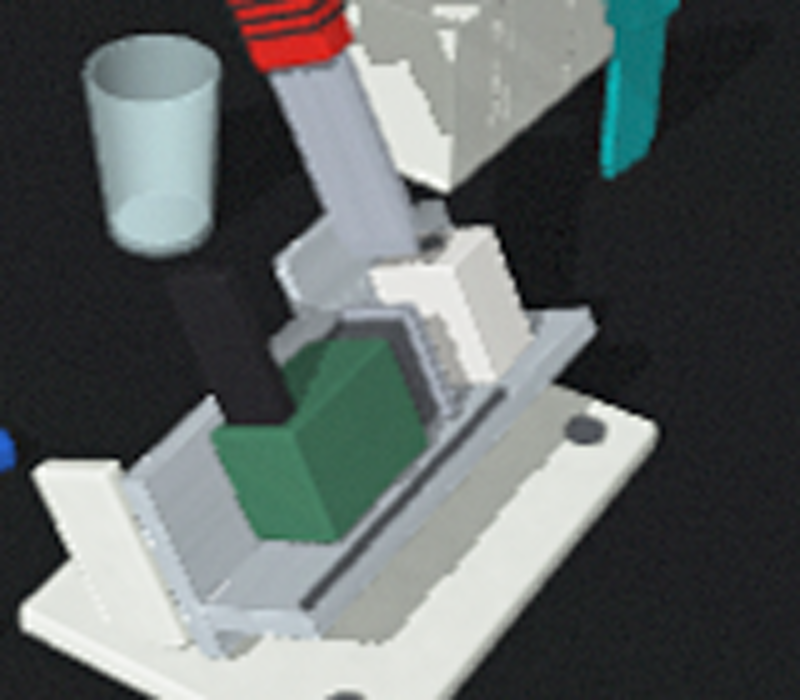

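View pics/t6.png

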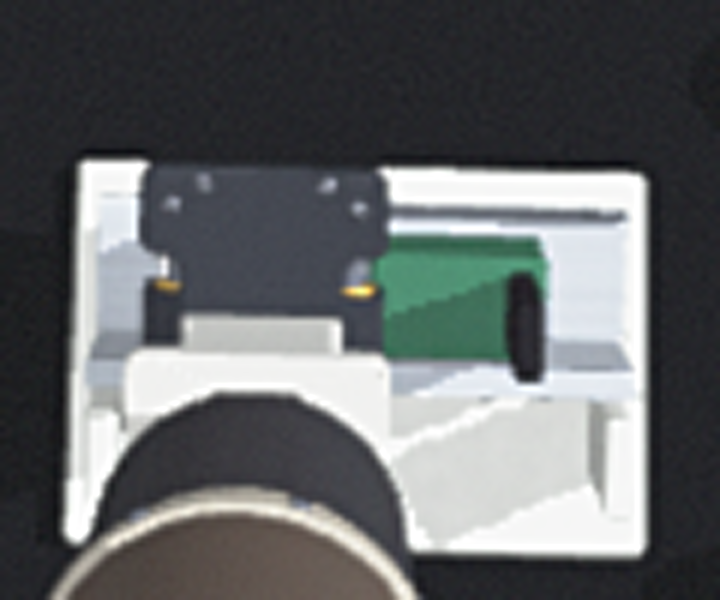

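```bash
python3 - <<'E'
from h import *
c=lambda *b:((proj("scene",bw(*b))[0]-[220,150])*5).round()
print("tip",c(43,-9.7-2,75),c(3,-9.7-2,75)); print("stop",[c(*b) for b in [(0,0,59),(45,0,59),(45,36,59),(45,0,0)]])
print("shoe",[c(*b) for b in [(0,-24.4,57),(45,-24.4,57)]], "wall",c(0,0,89))
E
```

```text
tip [411. 256.] [337. 261.]
stop [array([359., 280.]), array([443., 276.]), array([486., 233.]), array([490., 396.])]
shoe [array([330., 313.]), array([414., 310.])] wall [334. 219.]
```

```bash
python3 - <<'E'
from h import *
s=bot.read_state(); f0=fb(s)
for z in (50,30,12,8):
    bot.line_to(bw(23,-10,z+108),velocity=60); 
    s=bot.read_state(); print(s["t"].__round__(2),tip(s).round(1),(fb(s)-f0).round(1),s["moment"].round(2))
    if np.abs(fb(s)-f0).max()>8: break
for z in np.arange(7,-8,-1.):
    bot.line_to(bw(23,-10,z+108),velocity=20)
    s=bot.read_state(); d=(fb(s)-f0); print(s["t"].__round__(2),tip(s).round(1),d.round(1),s["width"].round(2))
    if d[2]>5: break
E
```

```text
11.54 [ 22.9 -10.2  49.9] [ 0.3  0.1 -1. ] [0.16 1.62 0.01]
12.03 [ 22.9 -10.2  30. ] [-0.  -0.7 -1.2] [ 0.17  1.62 -0.07]
12.47 [ 22.9 -10.3  12. ] [ 0.4 -0.6 -1. ] [0.13 1.61 0.03]
12.72 [ 23.  -10.1   8. ] [ 0.6 -0.4 -1.1] [0.14 1.6  0.03]Traceback (most recent call last):
  File "<stdin>", line 9, in <module>
AttributeError: 'float' object has no attribute 'round'
```

```bash
python3 - <<'E'
from h import *
s=bot.read_state(); f0=fb(s); print(s["t"],tip(s),f0)
for z in np.arange(6,-8,-1.):
    bot.line_to(bw(23,-10,z+108),velocity=20)
    s=bot.read_state(); d=(fb(s)-f0); print(round(s["t"],2),tip(s).round(1),d.round(1),round(s["width"],2))
    if d[2]>4: break
E
```

```text
12.975 [23.04926723 -9.97215798  7.0503687 ] [-0.08390236 -0.13558408 -1.99850496]
13.22 [ 23. -10.   6.] [0.1 0.6 0.1] 39.51
13.47 [ 22.9 -10.1   4.9] [ 0.  -0.4  0.5] 39.29
13.72 [ 22.9 -10.    3.9] [0.3 0.  0.7] 39.21
13.97 [ 23.6 -10.    3.5] [-1.8 -0.9  9.4] 39.43
```

```bash
python3 - <<'E'
from h import *
Z=4.6
bot.line_to(bw(23,-10,Z+108),velocity=20); bot.pause(0.1)
s=bot.read_state(); f0=fb(s); print(s["t"],tip(s),f0)
for y in np.arange(-8.5,6,1):
    bot.line_to(bw(23,y,Z+108),velocity=30)
    s=bot.read_state(); d=(fb(s)-f0); print(round(s["t"],2),tip(s).round(1),d.round(1),s["moment"].round(2))
    if d[1]<-4: break
E
```

```text
14.325 [22.93475884 -9.998549    4.51524134] [-1.13286751  0.41483814 -1.34023447]
14.57 [22.9 -8.4  4.5] [ 0.4 -1.4 -0.2] [0.14 1.67 0.04]
14.82 [23.  -7.5  4.6] [ 0.7 -0.1 -0.2] [0.15 1.65 0.02]
15.07 [23.  -6.4  4.6] [ 1.  -0.8 -0.1] [ 0.16  1.67 -0.  ]
15.32 [23.  -5.5  4.6] [ 0.4 -0.6 -0.5] [0.14 1.66 0.03]
15.57 [23.  -4.4  4.6] [ 0.4 -0.2 -0.6] [ 0.1   1.69 -0.07]
15.82 [22.9 -3.6  4.6] [ 1.  -0.9  0.4] [-0.04  1.68 -0.09]
16.07 [22.9 -2.7  4.6] [ 0.  -1.2 -0. ] [-0.43  1.63 -0.27]
16.32 [22.8 -1.7  4.6] [ 0.8 -2.7  1.3] [-0.89  1.63 -0.42]
16.57 [22.9 -0.6  4.6] [ 0.6 -2.4  1.9] [-0.91  1.67 -0.49]
16.82 [23.   0.5  4.6] [ 0.7 -2.4  1. ] [-0.9   1.71 -0.45]
17.07 [22.9  1.5  4.6] [ 0.5 -2.8  1.6] [-0.88  1.74 -0.48]
17.32 [22.9  2.5  4.6] [ 0.5 -2.2  1. ] [-0.82  1.76 -0.41]
17.57 [22.9  3.5  4.6] [-0.1 -3.3  1. ] [-0.81  1.75 -0.51]
17.82 [22.9  4.5  4.6] [-1.3 -3.4  1. ] [-0.86  1.7  -0.45]
18.07 [22.9  5.5  4.5] [ 0.8 -2.8 -0.7] [-0.84  1.66 -0.46]
```

```bash
python3 - <<'E'
from h import *
s=bot.read_state(); print(s["t"],tip(s),s["width"])
im=bot.camera("scene"); crop(im,230,110,350,250,5,"pics/s7.png")
im=bot.camera("wrist"); cv2.imwrite("pics/w7.png",im[:,:,::-1])
im=bot.camera("scene")
for n,b in dict(tipc=(43,-3.4,4),grip=(43,-3.4,94),stopf=(45,0,59)).items(): print(n,(proj("scene",bw(*b))[0]-[230,110])*5)
E
```

```text
18.075 [22.90784696  5.51735824  4.52588552] 39.65196784511043
tipc [429.02697608 592.42323355]
grip [355.86711932 405.73525749]
stopf [392.99812961 475.570277  ]
```

View pics/s7.png

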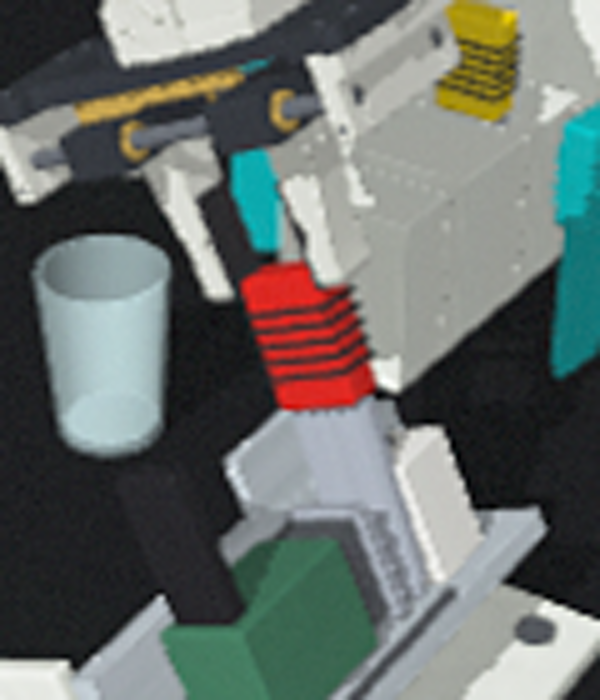

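View pics/w7.png

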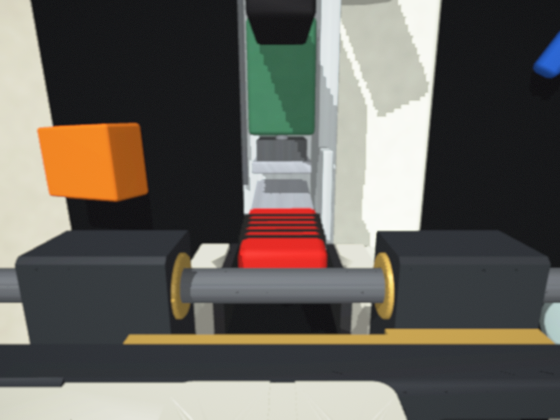

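```bash
python3 - <<'E'
from h import *
s=bot.read_state(); f0=fb(s); m0=s["moment"]
a=0.11; Ra=R.from_rotvec(a*BX)
q=(Ra*R.from_quat(QX)).as_quat(); bzr=Ra.apply(BZ)
for y in (-3.8,):
    bot.line_to(bw(23,y,4.3+127)-19*bzr,velocity=25,ori=q); bot.pause(0.1)
    s=bot.read_state(); print(s["t"],s["tcp_pos"],tip(s),fb(s).round(2),s["moment"].round(2))
im=bot.camera("scene"); crop(im,230,110,350,250,5,"pics/s8.png")
im=bot.camera("wrist"); cv2.imwrite("pics/w8.png",im[:,:,::-1])
E
```

```text
18.7833 [564.12203559  18.47792565 159.0261324 ] [23.5824081  10.36733867  5.18571224] [-0.08 -1.85 -1.74] [-0.75  1.41 -0.24]
```

View pics/s8.png

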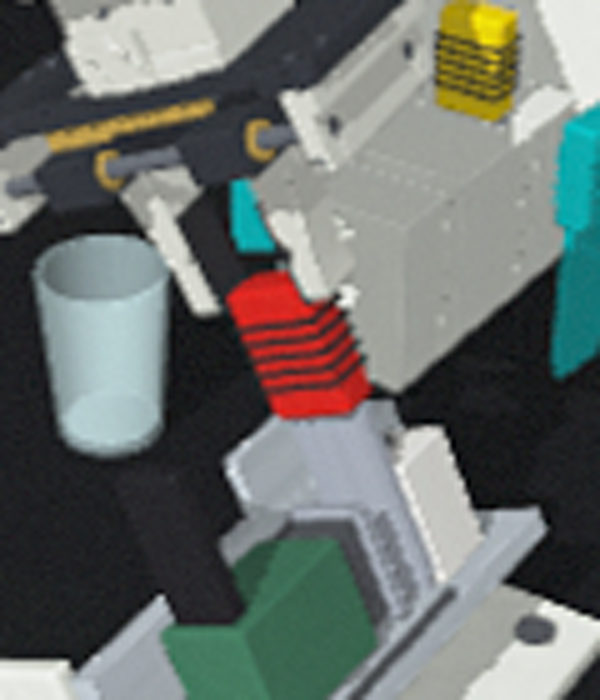

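View pics/w8.png

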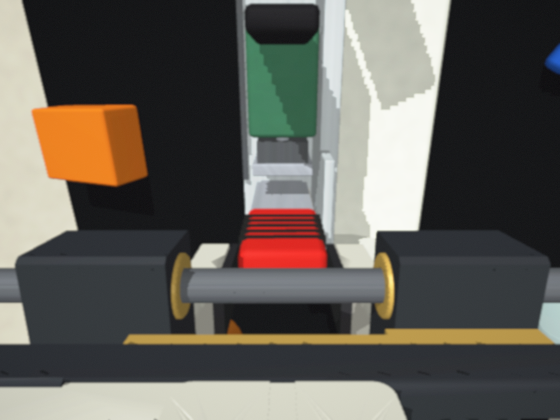

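```bash
python3 - <<'E'
from h import *
bot.move_gripper(60); bot.pause(0.2)
s=bot.read_state(); print(s["t"],fb(s).round(2),s["moment"].round(2))
im=bot.camera("scene"); crop(im,230,110,350,250,5,"pics/s9.png")
bzr=R.from_quat(s["eef_rot"]).as_matrix()[:,2]
bot.line_to(s["tcp_pos"]-bzr*90,velocity=120)
s=bot.read_state(); print(s["t"])
im=bot.camera("scene"); crop(im,230,110,350,250,5,"pics/s10.png")
E
```

```text
19.6917 [-0.1  -0.23  1.13] [-0.23  1.38  0.  ]
20.6417
```

View pics/s9.png

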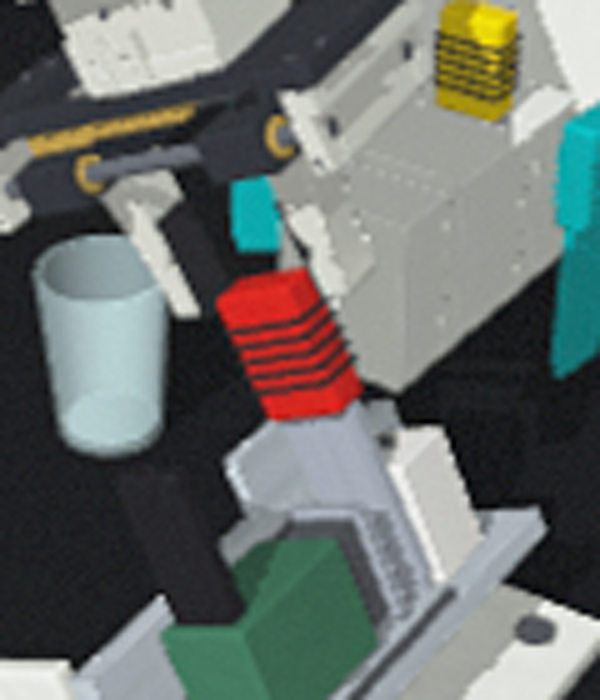

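View pics/s10.png

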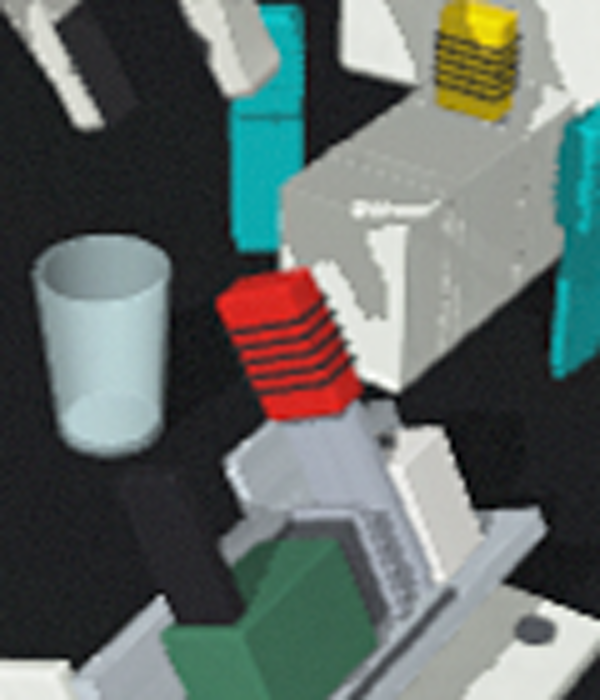

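```bash
python3 - <<'E'
from h import *
bot.move_gripper(40)
bot.move_ptp(bw(24,-110,200),QY); bot.pause(0.2)
s=bot.read_state(); print(s["t"],wb(s["tcp_pos"]),fb(s).round(2),s["joint_pos"].round(2))
V=wview(s); im=bot.camera("wrist"); cv2.imwrite("pics/w11.png",im[:,:,::-1])
for b in [(8,-104,126),(40,-104,126),(8,-116,126),(40,-116,126),(10,-3,150)]: print(b,proj("wrist",bw(*b),V).round())
im=bot.camera("scene"); crop(im,200,80,350,250,4.5,"pics/s11.png")
E
```

```text
22.975 [  24.03096183 -109.87000372  200.01335957] [-0.03  0.06  0.14] [ 0.32 -0.21 -0.69  0.24 -0.69  1.06]
(8, -104, 126) [[274. 227.]]
(40, -104, 126) [[274. 185.]]
(8, -116, 126) [[290. 226.]]
(40, -116, 126) [[290. 185.]]
(10, -3, 150) [[128. 234.]]
```

View pics/w11.png

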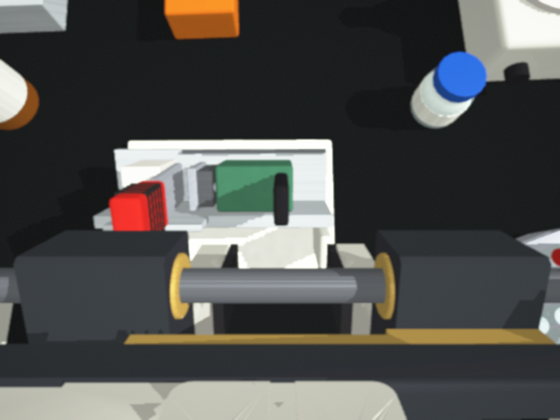

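View pics/s11.png

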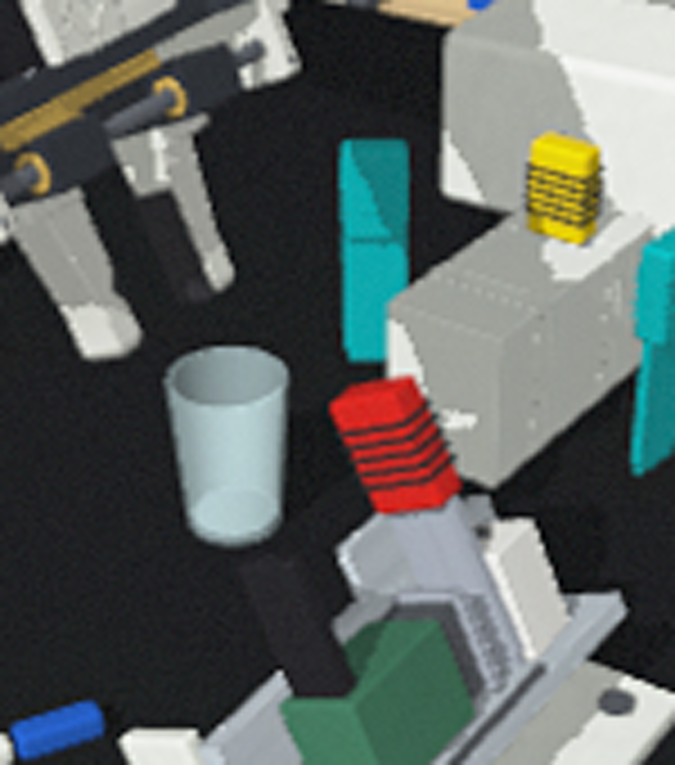

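```bash
python3 - <<'E'
from h import *
s=bot.read_state(); f0=fb(s)
for z in (130,112,98):
    bot.line_to(bw(24,-110,z),velocity=80); s=bot.read_state(); d=fb(s)-f0; print(round(s["t"],2),wb(s["tcp_pos"]).round(1),d.round(1))
    if np.abs(d).max()>6: break
im=bot.camera("scene"); crop(im,200,80,350,250,4.5,"pics/s12.png")
im=bot.camera("wrist"); cv2.imwrite("pics/w12.png",im[:,:,::-1])
E
```

```text
24.1 [  24.4 -110.   130.3] [ 0.6 -0.4  0.5]
24.48 [  23.8 -110.1  112. ] [-0.4 -1.   0.7]
24.8 [  23.7 -110.2   98.1] [ 1.7 -0.9 -0.1]
```

View pics/s12.png

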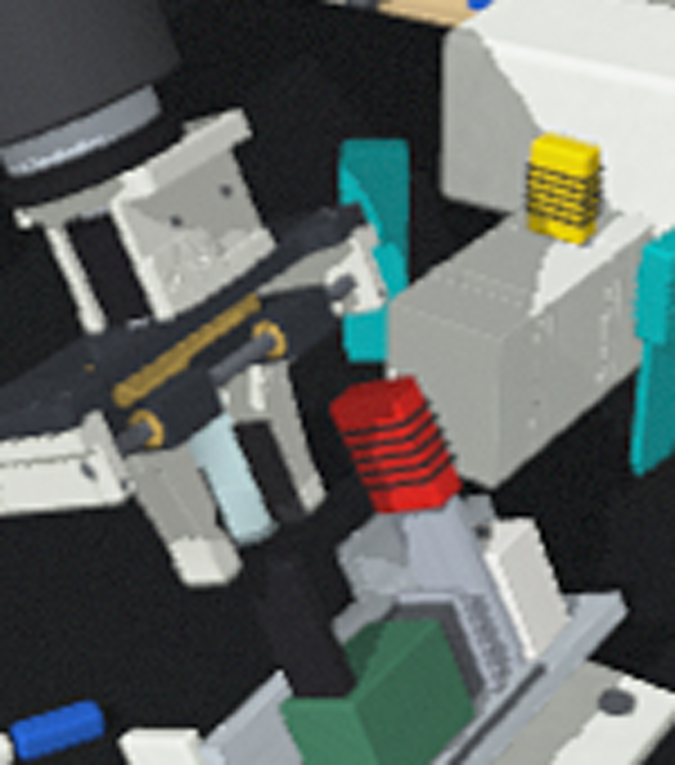

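View pics/w12.png

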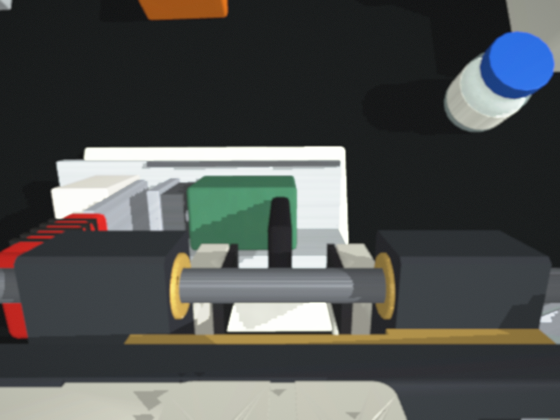

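```bash
python3 - <<'E'
from h import *
s=bot.read_state(); f0=fb(s)
bot.move_gripper(6,force=20); s=bot.read_state(); print(s["t"],s["width"],(fb(s)-f0).round(1))
im=bot.camera("scene"); crop(im,200,80,350,250,4.5,"pics/s13.png")
E
```

```text
25.675 6.003970188383949 [ 0.7 -0.1  0.6]
```

View pics/s13.png

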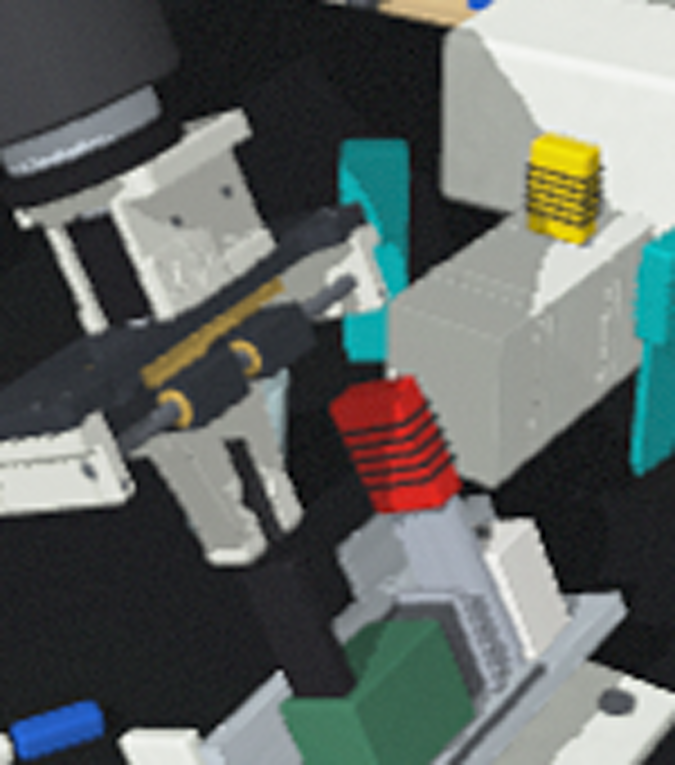

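```bash
python3 - <<'E'
from h import *
for d in (0,20,25,30,35,40): print(d,((proj("scene",bw(24,-110,98+d))[0]-[200,80])*4.5).round(), ((proj("scene",bw(40,-110,98+d))[0]-[200,80])*4.5).round())
print(((proj("scene",bw(24,-110,126))[0]-[200,80])*4.5).round(),((proj("scene",bw(40,-110,126))[0]-[200,80])*4.5).round())
E
```

```text
0 [285. 616.] [313. 615.]
20 [267. 575.] [295. 574.]
25 [262. 565.] [290. 563.]
30 [258. 555.] [286. 553.]
35 [253. 544.] [281. 542.]
40 [249. 534.] [277. 532.]
[260. 559.] [288. 557.]
```

```bash
python3 - <<'E'
from h import *
bot.move_gripper(40)
s=bot.read_state(); f0=fb(s)
for z in (85,66):
    bot.line_to(bw(24,-110,z),velocity=60); s=bot.read_state(); d=fb(s)-f0; print(round(s["t"],2),wb(s["tcp_pos"]).round(1),d.round(1))
    if np.abs(d).max()>6: break
bot.move_gripper(6,force=20); s=bot.read_state(); print(s["t"],s["width"],(fb(s)-f0).round(1),wb(s["tcp_pos"]))
im=bot.camera("scene"); crop(im,200,80,350,250,4.5,"pics/s14.png")
E
```

```text
26.87 [  23.5 -110.2   84.6] [-0.6  0.1  0. ]
27.33 [  23.8 -110.2   65.9] [ 0.6  0.1 -0.6]
27.9083 11.727901242770132 [-2.5  3.   4.6] [  24.25615482 -109.70730223   66.18484301]
```

View pics/s14.png

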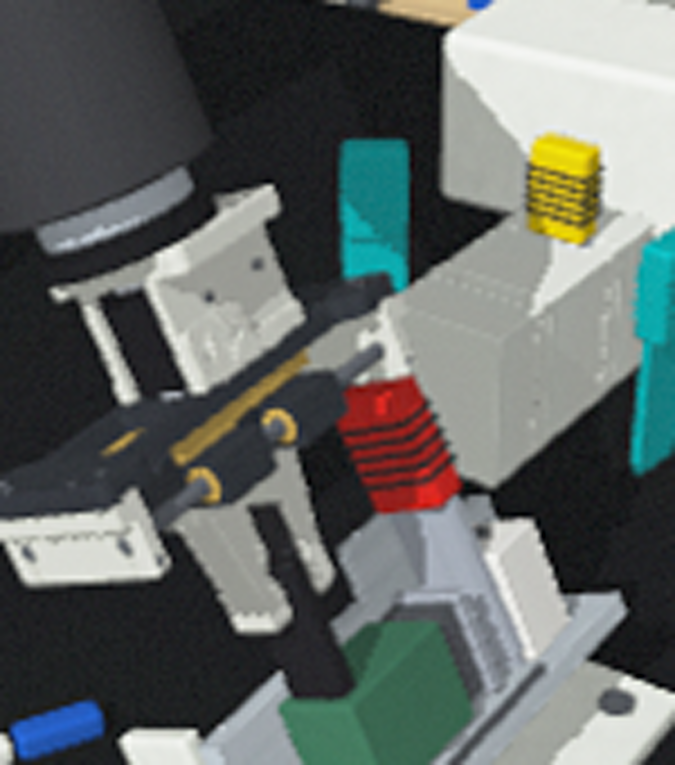

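```bash
python3 - <<'E'
from h import *
pr=lambda *b:((proj("scene",bw(*b))[0]-[200,80])*4.5).round()
for b in [(3,-14,154),(43,-14,154),(3,8,154),(43,8,154),(43,-14,94)]: print(b,pr(*b))
for x in (-15,24,63):
  for z in (154,164,180): print(x,z,pr(x,-14,z),pr(x,-206,z))
im=bot.camera("scene"); crop(im,260,130,310,200,11,"pics/s15.png")
im=bot.camera("top"); crop(im,180,140,340,240,5,"pics/t15.png")
im=bot.camera("wrist"); crop(im,0,150,280,360,2.8,"pics/w15.png")
E
```

```text
(3, -14, 154) [328. 401.]
(43, -14, 154) [396. 392.]
(3, 8, 154) [355. 379.]
(43, 8, 154) [422. 370.]
(43, -14, 94) [443. 512.]
-15 154 [299. 405.] [ 18. 624.]
-15 164 [291. 385.] [  8. 602.]
-15 180 [278. 354.] [-10. 567.]
24 154 [363. 396.] [ 83. 622.]
24 164 [355. 376.] [ 72. 599.]
24 180 [342. 343.] [ 55. 563.]
63 154 [431. 387.] [153. 619.]
63 164 [423. 366.] [142. 596.]
63 180 [410. 333.] [124. 558.]
```

View pics/s15.png

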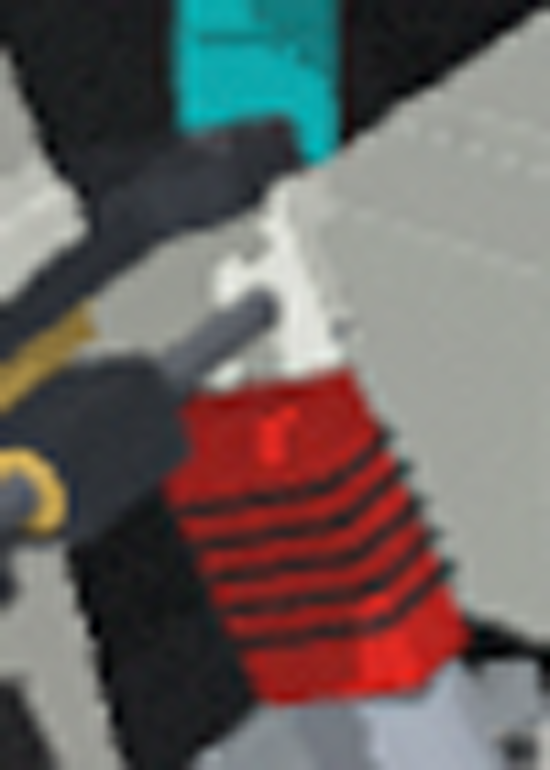

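View pics/t15.png

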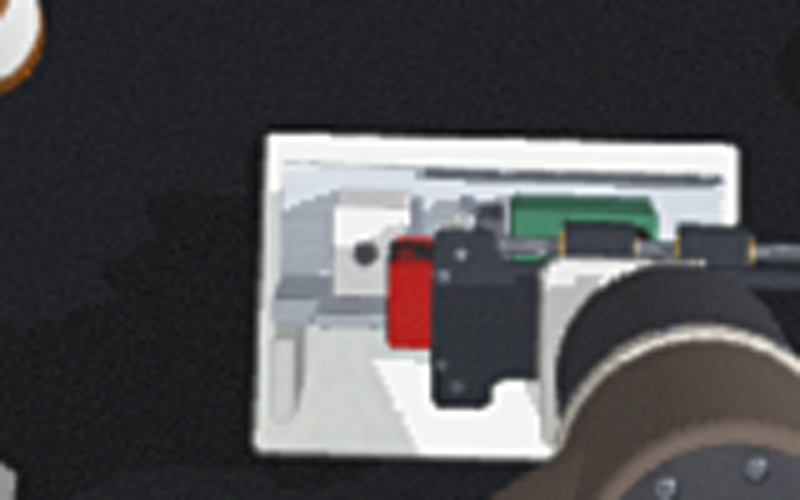

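View pics/w15.png

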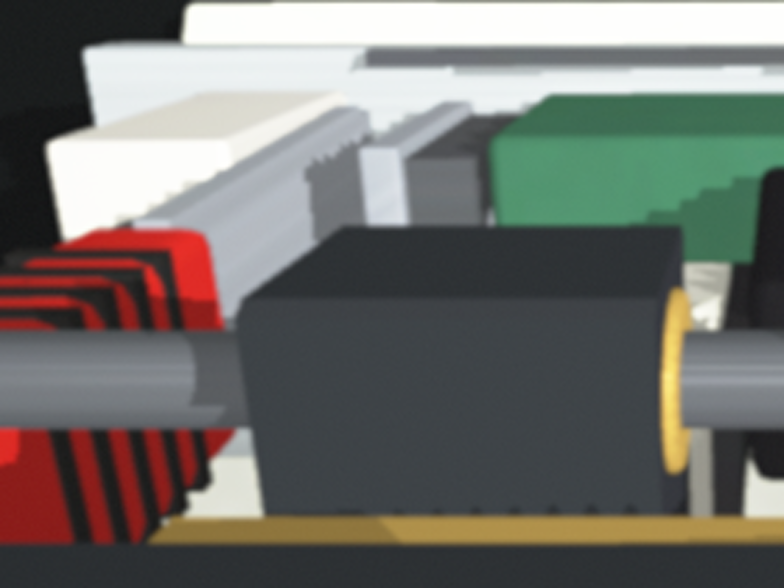

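```bash
python3 - <<'E'
from h import *
bot.move_gripper(20)
bot.line_to(bw(24,-110,73),velocity=40); bot.pause(0.1)
s=bot.read_state(); f0=fb(s); print(s["t"],f0)
bot.move_gripper(6,force=30); s=bot.read_state(); print(s["t"],s["width"],(fb(s)-f0).round(1),wb(s["tcp_pos"]))
if s["width"]>11:
  for y in (-106,-102,-99,-97,-96,-95):
    bot.line_to(bw(24,y,73),velocity=15); s=bot.read_state(); d=fb(s)-f0; print(y,round(s["t"],2),wb(s["tcp_pos"]).round(2),d.round(1),s["moment"].round(2))
    if d[1]<-16: break
im=bot.camera("scene"); crop(im,230,110,350,250,5,"pics/s16.png")
E
```

```text
28.9667 [-0.53411005  0.59471832 -0.35621681]
29.2833 11.631417468751199 [-1.4  1.4  2.6] [  23.90911132 -109.89834452   72.93352698]
-106 29.7 [  23.87 -106.6    72.96] [ 2.3 -4.7 -0.4] [-1.43  0.75 -0.62]
-102 30.12 [  23.83 -102.71   72.96] [ 2.8 -5.7 -2. ] [-1.71  0.65 -0.68]
-99 30.47 [ 23.83 -99.76  72.96] [ 2.6 -6.9 -1.3] [-1.77  0.69 -0.71]
-97 30.75 [ 23.83 -97.76  72.97] [ 3.3 -7.  -1.7] [-1.77  0.67 -0.71]
-96 31.0 [ 23.79 -96.84  72.97] [ 3.6 -6.  -1.7] [-1.87  0.62 -0.75]
-95 31.25 [ 23.81 -95.86  72.98] [ 2.6 -7.7 -1. ] [-2.    0.6  -0.83]
```

View pics/s16.png

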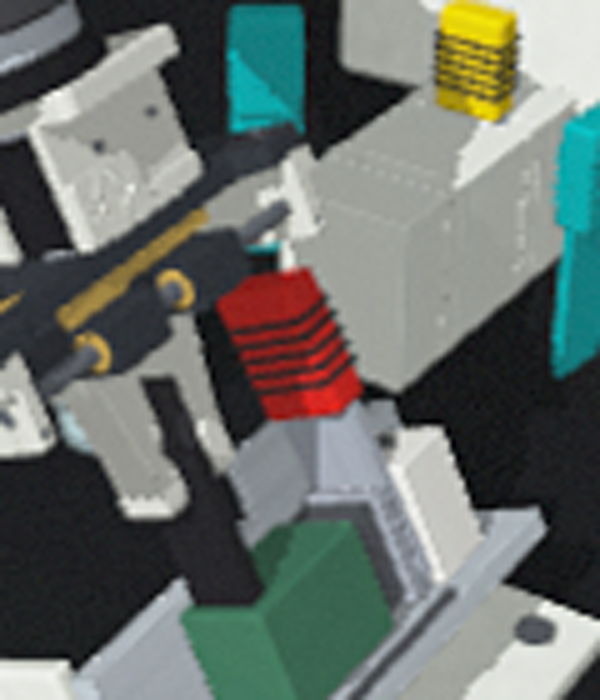

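```bash
cat >> h.py <<'E'
def avg(n=6):
    F=[];M=[]
    for _ in range(n):
        bot.pause(0.02); s=bot.read_state(); F.append(fb(s)); M.append(s["moment"])
    return s,np.mean(F,0),np.mean(M,0)
E
python3 - <<'E'
from h import *
f0=np.array([-.53,.59,-.36])
for y in np.arange(-94.2,-89,0.8):
    bot.line_to(bw(24,y,73),velocity=12); s,F,M=avg(); print(round(y,1),round(s["t"],2),wb(s["tcp_pos"]).round(2),(F-f0).round(1),M.round(2))
    if M[0]<-2.85: break
E
```

```text
-94.2 31.65 [ 23.82 -95.09  72.99] [ 3.2 -6.8 -2.1] [-2.01  0.55 -0.83]
-93.4 32.0 [ 23.81 -94.28  72.99] [ 3.1 -6.6 -1.5] [-2.01  0.56 -0.84]
-92.6 32.35 [ 23.82 -93.48  72.98] [ 2.8 -6.8 -1.9] [-2.04  0.52 -0.83]
-91.8 32.7 [ 23.82 -92.68  72.98] [ 3.1 -6.8 -1.6] [-2.06  0.54 -0.84]
-91.0 33.05 [ 23.82 -91.9   72.98] [ 3.1 -6.9 -1.7] [-2.08  0.56 -0.84]
-90.2 33.4 [ 23.8  -91.13  72.98] [ 3.  -6.7 -1.5] [-2.1   0.52 -0.87]
-89.4 33.75 [ 23.8  -90.36  72.99] [ 3.1 -7.4 -1.8] [-2.19  0.46 -0.92]
```

```bash
python3 - <<'E'
from h import *
f0=np.array([-.53,.59,-.36])
for y in np.arange(-88.9,-84,0.6):
    bot.line_to(bw(24,y,73),velocity=12); s,F,M=avg(); print(round(y,1),round(s["t"],2),wb(s["tcp_pos"]).round(2),(F-f0).round(1),M.round(2))
    if M[0]<-2.8 or (F-f0)[1]<-9.8: break
im=bot.camera("scene"); crop(im,230,110,350,250,5,"pics/s17.png")
E
```

```text
-88.9 34.1 [ 23.79 -89.95  72.99] [ 3.8 -7.9 -1.9] [-2.36  0.36 -0.99]
-88.3 34.45 [ 23.78 -89.42  72.99] [ 3.7 -8.2 -2.2] [-2.57  0.29 -1.08]
-87.7 34.8 [ 23.73 -88.9   72.98] [ 4.1 -9.  -2.4] [-2.76  0.17 -1.15]
-87.1 35.15 [ 23.74 -88.38  72.99] [ 4.3 -9.5 -2.8] [-2.96  0.06 -1.23]
```

View pics/s17.png

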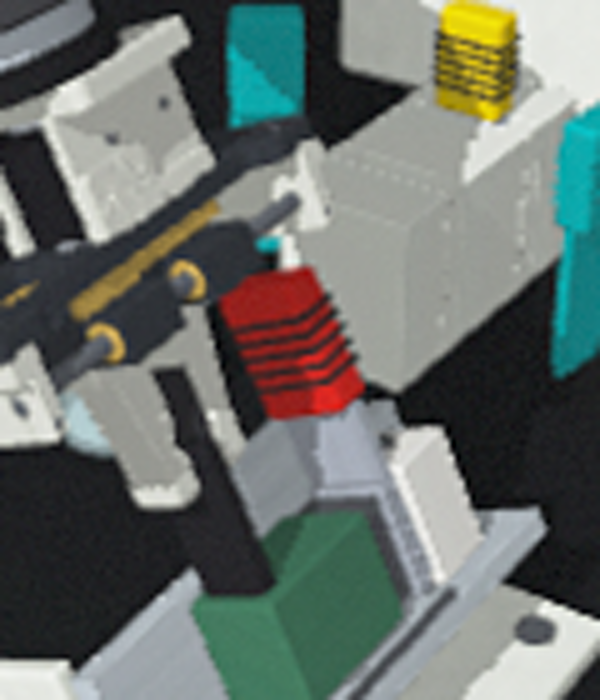

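```bash
python3 - <<'E'
from h import *
f0=np.array([-.53,.59,-.36])
bot.line_to(bw(24,-86.75,73),velocity=12); s,F,M=avg(); print(wb(s["tcp_pos"]).round(2),(F-f0).round(1),M.round(2))
y1=wb(s["tcp_pos"])[1]
bot.line_to(bw(24,y1,73),velocity=12); s,F,M=avg(); print(wb(s["tcp_pos"]).round(2),(F-f0).round(1),M.round(2))
bot.move_gripper(17); s,F,M=avg(); print(s["t"],wb(s["tcp_pos"]).round(2),(F-f0).round(1),M.round(2),s["width"])
im=bot.camera("scene"); crop(im,230,110,350,250,5,"pics/s18.png")
E
```

```text
[ 23.76 -88.12  73.01] [  5.1 -10.   -2.9] [-3.17  0.   -1.32]
[ 23.84 -88.51  72.99] [ 2.4 -5.6 -0.7] [-1.65  0.85 -0.67]
36.3917 [ 24.04 -87.95  73.  ] [ 0.6 -0.4  0.5] [ 0.03  1.4  -0.01] 16.573517618175615
```

View pics/s18.png

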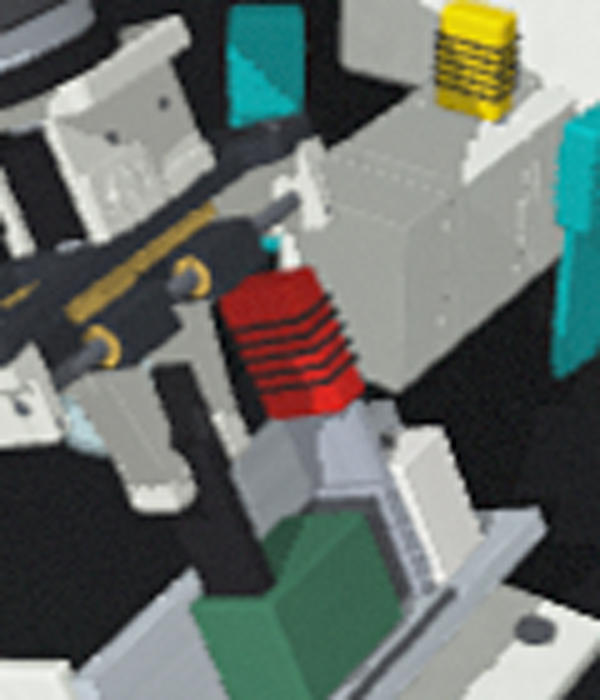

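```bash
python3 - <<'E'
from h import *
bot.move_gripper(24)
bot.line_to(bw(24,-88,180),velocity=150)
bot.move_gripper(60)
bot.move_ptp(bw(22.5,-3.5,180),QX); s,F,M=avg(5); print(s["t"],wb(s["tcp_pos"]).round(2),F.round(1),M.round(2))
V=wview(s); im=bot.camera("wrist"); cv2.imwrite("pics/w19.png",im[:,:,::-1])
im=bot.camera("scene"); crop(im,230,110,350,250,5,"pics/s19.png")
for b in [(2.5,-14.5,154),(42.5,-14.5,154),(2.5,-14.5,94),(42.5,-14.5,94)]: print(proj("wrist",bw(*b),V).round())
E
```

```text
40.25 [ 22.51  -3.63 180.01] [-0.1  0.1  0.4] [0.16 1.36 0.  ]
[[314. 208.]]
[[249. 208.]]
[[308. 189.]]
[[256. 189.]]
```

View pics/w19.png

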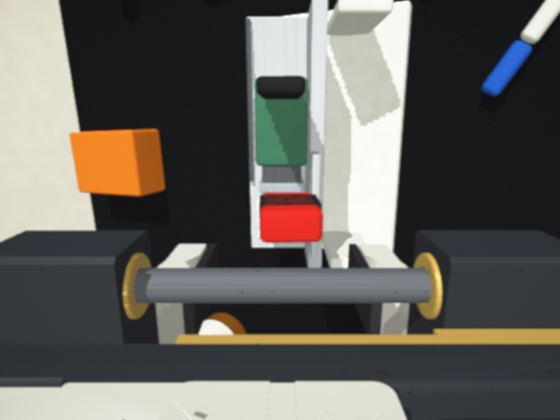

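View pics/s19.png

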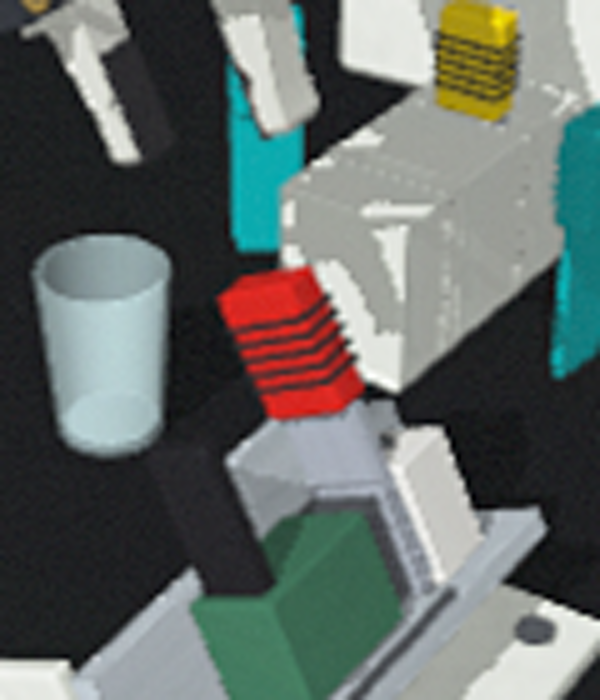

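```bash
python3 - <<'E'
from h import *
X=17.7
bot.line_to(bw(X,-3.5,130),velocity=120); s,F0,M0=avg(4)
bot.line_to(bw(X,-3.5,78),velocity=80); s,F,M=avg(4); print(s["t"],wb(s["tcp_pos"]).round(2),(F-F0).round(1),(M-M0).round(2))
V=wview(s); im=bot.camera("wrist"); cv2.imwrite("pics/w20.png",im[:,:,::-1])
im=bot.camera("scene"); crop(im,230,110,350,250,5,"pics/s20.png"); np.save("fm0.npy",np.r_[F,M])
E
```

```text
41.85 [18.26 -3.31 78.55] [ 0.4 -0.7  0.4] [-0.03  0.    0.01]
```

View pics/w20.png

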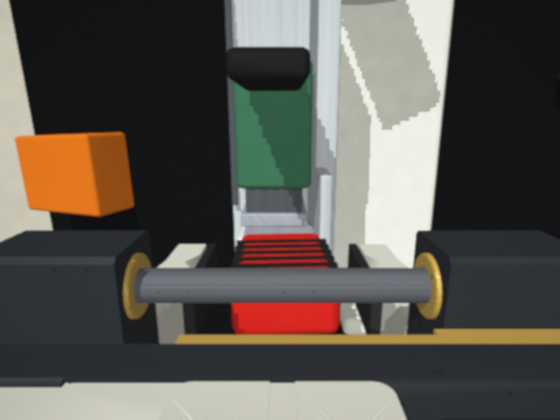

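View pics/s20.png

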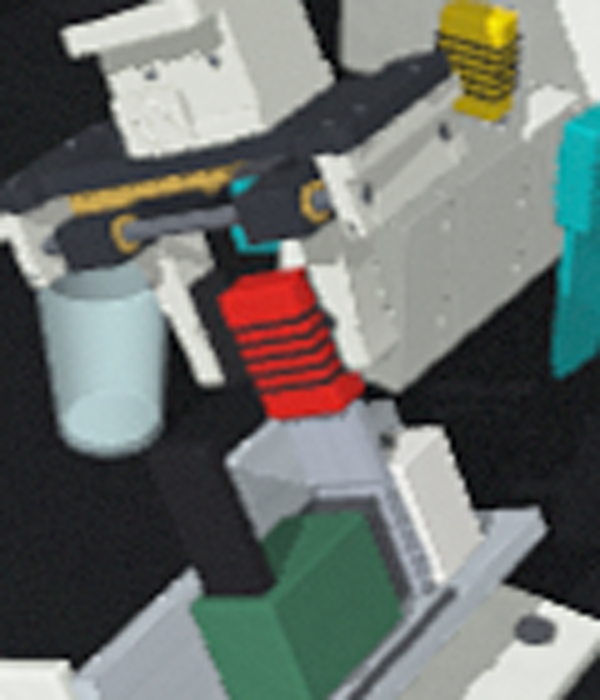

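```bash
python3 - <<'E'
from h import *
fm=np.load("fm0.npy"); X=16.4; Z=78.
def rep(t):
    s,F,M=avg(5); print(t,round(s["t"],2),wb(s["tcp_pos"]).round(2),(F-fm[:3]).round(1),(M-fm[3:]).round(2),round(s["width"],2)); return s,F-fm[:3],M-fm[3:]
bot.line_to(bw(X,-3.5,Z),velocity=20); rep("pos")
bot.move_gripper(30,force=22); s,F,M=rep("grip")
p=wb(s["tcp_pos"])
bot.line_to(bw(X,-3.5,Z+4),velocity=15); rep("up4")
im=bot.camera("scene"); crop(im,230,110,350,250,5,"pics/s21.png")
E
```

```text
pos 42.28 [16.44 -3.46 78.12] [-0.5  0.3  0.3] [0.01 0.02 0.01] 59.87
grip 42.83 [17.49 -3.28 78.29] [ 4.1 -1.5 -2.6] [-0.72 -1.68 -0.43] 40.9
up4 43.33 [17.28 -3.3  82.12] [ 4.8 -2.2 -5.3] [-0.91 -2.08 -0.45] 41.32
```

View pics/s21.png

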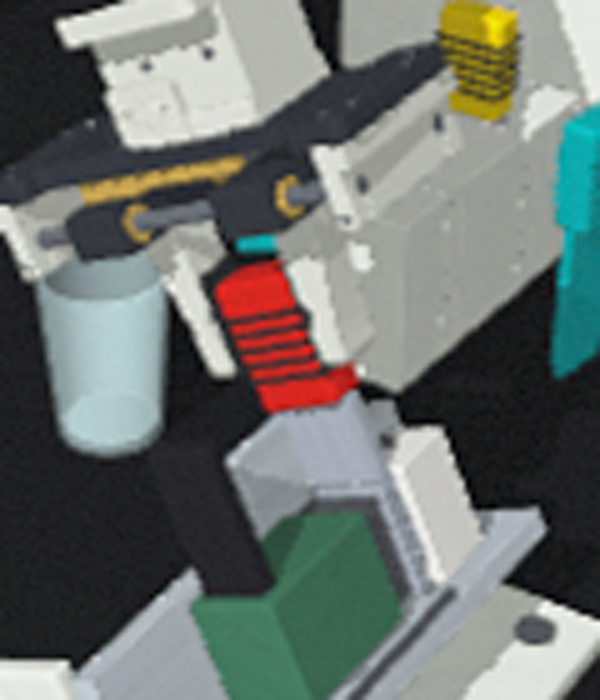

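```bash
python3 - <<'E'
from h import *
fm=np.load("fm0.npy"); X=17.2; Z=78.
def rep(t):
    s,F,M=avg(5); print(t,round(s["t"],2),wb(s["tcp_pos"]).round(2),(F-fm[:3]).round(1),(M-fm[3:]).round(2),round(s["width"],2)); return s,F-fm[:3],M-fm[3:]
for h in (12,20,26):
    bot.line_to(bw(X,-3.5,Z+h),velocity=30); rep("up%d"%h)
bot.pause(0.2)
im=bot.camera("scene"); crop(im,230,110,350,250,5,"pics/s22.png")
im=bot.camera("wrist"); cv2.imwrite("pics/w22.png",im[:,:,::-1])
E
```

```text
up12 43.88 [17.55 -3.46 90.2 ] [ 1.5 -1.   2.9] [-0.47 -0.63 -0.27] 40.84
up20 44.38 [17.3  -3.48 98.07] [ 1.2 -0.3  1.6] [-0.34 -0.56 -0.18] 40.88
up26 44.82 [ 17.14  -3.52 104.01] [ 0.5 -0.2  2.6] [-0.17 -0.25 -0.1 ] 41.11
```

View pics/s22.png

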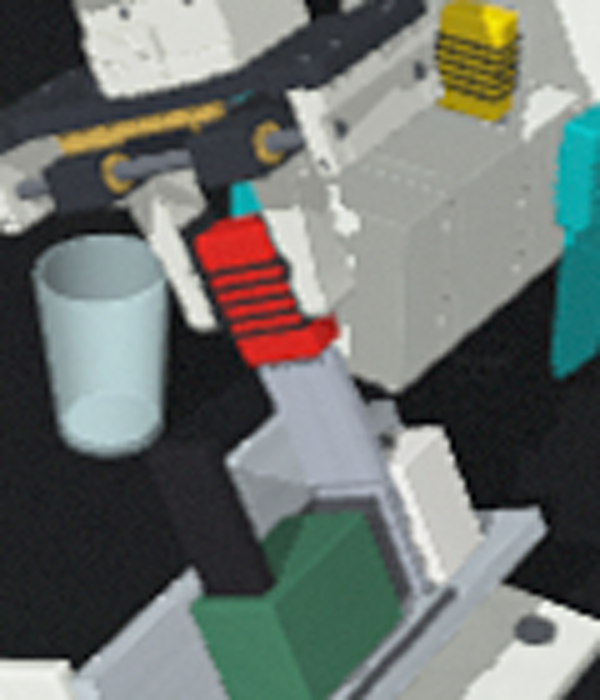

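View pics/w22.png

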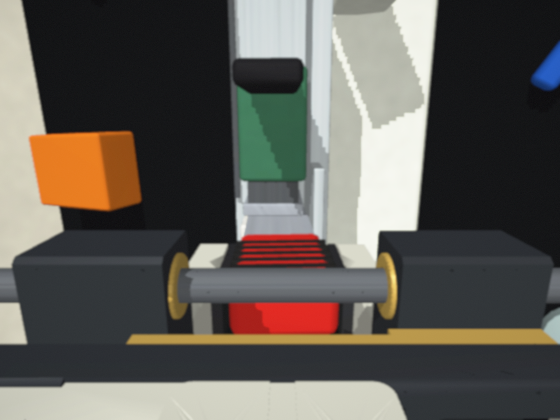

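```bash
python3 - <<'E'
from h import *
fm=np.load("fm0.npy"); X=17.2; Z=78.
def rep(t):
    s,F,M=avg(5); print(t,round(s["t"],2),wb(s["tcp_pos"]).round(2),(F-fm[:3]).round(1),(M-fm[3:]).round(2),round(s["width"],2)); return s,F-fm[:3],M-fm[3:]
for h in (15,5,2,1,0,-0.6):
    bot.line_to(bw(X,-3.5,Z+h),velocity=25); s,F,M=rep("dn%.1f"%h)
    if F[2]>9: break
im=bot.camera("scene"); crop(im,230,110,350,250,5,"pics/s23.png")
E
```

```text
dn15.0 45.79 [18.21 -3.11 93.02] [ 5.9 -1.9 -1.8] [-0.87 -2.4  -0.42] 40.78
dn5.0 46.42 [19.01 -2.98 83.46] [ 6.9 -2.7  0.2] [-1.34 -2.95 -0.55] 39.95
dn2.0 46.77 [19.   -2.95 80.43] [ 7.7 -2.3  0.1] [-1.27 -2.98 -0.56] 39.97
dn1.0 47.11 [19.05 -3.   79.59] [ 6.5 -3.4  2.8] [-1.28 -2.59 -0.53] 40.04
dn0.0 47.44 [19.06 -3.03 78.65] [ 6.1 -3.2  4.5] [-1.25 -2.43 -0.53] 39.93
dn-0.6 47.77 [19.06 -3.08 78.1 ] [ 5.7 -2.3  5.7] [-1.22 -2.29 -0.51] 39.9
```

View pics/s23.png

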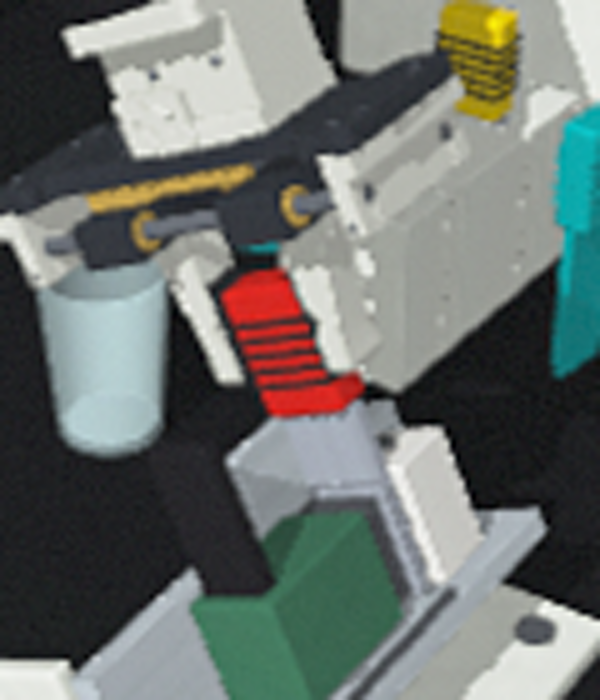

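```bash
python3 - <<'E'
from h import *
fm=np.load("fm0.npy"); Z=77.8
def rep(t):
    s,F,M=avg(5); print(t,round(s["t"],2),wb(s["tcp_pos"]).round(2),(F-fm[:3]).round(1),(M-fm[3:]).round(2),round(s["width"],2)); return s,F-fm[:3],M-fm[3:]
bot.line_to(bw(18.6,-3.3,Z),velocity=15); rep("shift")
bot.move_gripper(60); s,F,M=rep("open")
bz=-R.from_quat(s["eef_rot"]).as_matrix()[:,2]
bot.line_to(s["tcp_pos"]+bz*100,velocity=120); s,F,M=rep("away")
V=wview(s); im=bot.camera("wrist"); cv2.imwrite("pics/w24.png",im[:,:,::-1])
im=bot.camera("scene"); crop(im,230,110,350,250,5,"pics/s24.png")
for b in [(-2+2.0,-14.5,154),(40,-14.5,154)]: print(proj("wrist",bw(*b),V).round())
E
```

```text
shift 48.16 [19.09 -3.2  77.93] [ 4.4 -2.8  3. ] [-1.05 -1.84 -0.37] 40.15
open 48.84 [18.56 -3.29 77.78] [ 0.3  0.5 -0.4] [ 0.03  0.02 -0.01] 60.24
away 49.91 [ 17.88  -3.62 176.95] [-0.5  0.2  0.1] [-0.01 -0.   -0.01] 60.01
[[311. 210.]]
[[245. 210.]]
```

View pics/s24.png

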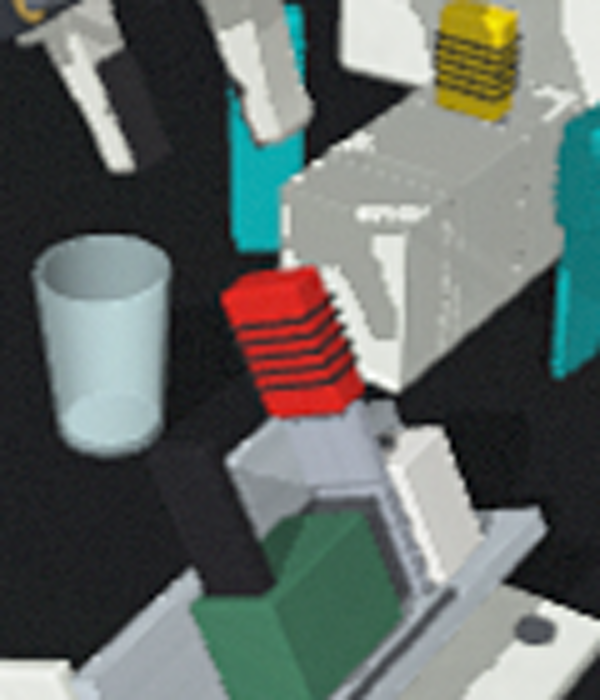

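View pics/w24.png

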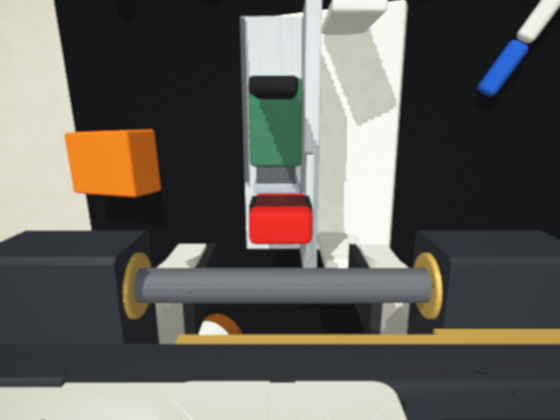

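```bash
python3 - <<'E'
from h import *
s=bot.read_state(); print(s["t"]); bot.close_job()
E
```

```text
50.0083
the job is handed in; nothing more can be done
```

The feeler is standing home in the gap, released, and I handed the job in at about 50 s. My estimate of the shoe's squeeze is about 4 N. I could not measure that force directly, so it rests on separate readings that disagree somewhat.

- **Insertion:** I took the red feeler from its caddy, stood its blade on the gap floor and found the stop by feel. It pivoted in the grip when it touched the stop, so I straightened it before letting go.
- **Jaw:** I slid the jaw by its fin until the spring push showed in the wrist force and moment, unloaded, and let go. Taken separately, the force, the moment and the jaw travel put the squeeze between 3.5 and 5.2 N. The jaw may also have relaxed back about 0.4 mm when unloaded.
- **Draw and return:** I drew the feeler up 26 mm with light drag and no jamming, then slid it back to its starting height, where the floor pushed back. Sideways hand force on the feeler was near zero around the top of the draw.
- **Last pictures:** The feeler stands upright and home, the fin is where I left it, the yellow feeler and beaker look unmoved, and the hand is clear by 100 mm.

**Disagreement with the description:** the real finger ends sit about 32 mm short of the stated TCP. The first grip therefore held only the top of the handle, and the first close on the fin missed. I corrected for this from then on.

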